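# Peel the top parts tray off the nested stack and hold it out level

### The arm

A 6-joint arm with a two-finger parallel gripper is mounted at the origin on a cart in front of the work surface, level with it; the furniture and walls round the work are solid. World frame = base frame: x ahead of the robot, y to its left, z up, the work surface at z = 0. Lengths are in m, angles in rad, forces in N, time in s.
With the tool pointing down it reaches from about 0.3 to 0.775 m from the base axis. Payload 14.6 kg.
Tool frame: the origin (TCP) lies at the very end of the fingers, on their centre line; the grasp point (between the pads) lies 19 mm behind it; z points along the fingers, y is the line along which they close (so a half turn about z gives the same grasp; the last joint's range is limited). The gripper opens to 94 mm and grips with 3 to 60 N. Pads are 16 mm wide; open, the fingers measure 119 mm over their backs; the gripper's body (75 mm by 177 mm) begins 78 mm behind the grasp point.
Start: joints at [1.244, 0.3, 1.521, -0, 1.321, -0.067], TCP at [0.141, 0.532, 0.184] pointing down, gripper open.
Joint ranges: [-3.03, 3.03], [-0.79, 2.21], [0.23, 2.52], [-1.04, 4.18], [0, 3.07], [-2.55, 2.55]. Speed limits (rad/s): [2.22, 2.22, 2.57, 3.14, 3.14, 3.14].

### API

Orientations are given as [roll, pitch, yaw] about the fixed x, y, z axes, in that order (R = Rz(yaw) Ry(pitch) Rx(roll)).
In Python, from station import ctrl, camera, camera_info, finder gives the robot as it stands.
- The arm moves only by the tool carry_out, never from a script. Its argument "motion" is a list of rows, each a list of 2 entries, a list of its own where there are three numbers: the shift along the tool's x, y, z as a fraction of full scale, then the turn about the tool's z as a fraction of full scale. A call has 1 to 12 rows; each row is the pose to reach, as a shift and turn from the pose commanded when the call began, along the tool's axes at that moment, turning the shorter way round; what a row does not reach only later rows make up. Full scale, the value 1, is 200 mm for a shift and 360 degrees for a turn. A row lasts 1/10 s, in which the tool goes at most 50 mm and 8.59 degrees, less where a joint would pass 70% of its speed; a pose out of reach is approached as far as the arm can. A call with a number of a shift or a turn outside -1 to 1 is refused whole. A call with a gripper value outside its range is refused whole. "hand" is the closure, from -1 (fully open) to 1 (shut), set as the call begins (left out, the last holds). The fingers move at their own pace and stop on an object; "force" is the grip in N (left out, the last holds). Time passes only in rows, so rows that repeat a pose let the fingers close. It gives the time, the measured TCP pose, the force, the opening and the grip force at its end, in the units of the state.
- ctrl.get_obs(): the state, without advancing time (a new reading comes with each control period).
- camera(name): name is "side" or "top"; returns (picture, depth): 384x512x3 uint8, blue, green, red; 384x512 float32, m along the optical axis (not along the pixel's ray), 0 where there is no reading.
- camera_info(name): a dict with "camera_matrix" (3x3 intrinsics, pixels), "dist_coeffs" ([k1, k2, p1, p2, k3] as OpenCV has them; the pictures are not rectified), "origin" and "attitude" of the camera in the world. Camera axes: x right, y down, z forward; pixel columns grow to the right and rows downward; lengths in m; the calibration is good to about 2 mm. A picture is of the moment at which its call begins. camera_info takes no time and is no camera call.
- ctrl.hand_in(): hands the job in; it is judged then, once.
Trained networks look in the newest picture that a camera, given by its name, has taken for a name from the list of things; names that differ only in an ending like _2 or _b are one class to them, and where a whole thing is asked for, a point or a joint stands for the part that bears it (a point fixed in the world has none). Each returns a list of dicts, best first, with "conf" (0 to 1); they miss things now and then, are a little off and sometimes report something else, mostly with a low value. They report only what shows in the picture. A call takes as long as a camera call. They do not tell look-alikes from the thing itself.
- finder.boxes_of(camera, query): "location" ([column, row] in pixels, amid what is visible of it).
- finder.cut_out(camera, query): "mask" (384x512 bool, what is visible of it) and "location" ([column, row] in pixels, amid what is visible of it).
- finder.pinpoint(camera, query): "location" ([column, row] in pixels: a listed point, or the origin of a listed thing).
The state is a dict: "time_s": time; "qpos": joint angles; "joint_vel": joint speeds; "tau": joint torques, N m; "ee_pos": TCP position; "eef_rot": TCP orientation; "force": force on the tool from outside, world axes, zero at the start; "moment": the same for the moment, N m; "grip_width": finger opening in m; "grip_force": force on a finger pad.
Only numpy, scipy, OpenCV 4.12 (cv2) and the standard library are available. Lean on these libraries where they do the work, as an engineer would, in place of code of your own. Each camera call takes 0.05 s, during which the arm holds its last target. There are 200 camera calls.

### The job

I need an empty parts tray held out for filling: first swing the hold-down lever of the tray rack up until it stands upright and leave it there. Then take the top tray by its own turned-up ear and peel it off, raising the ear corner a good 2 cm while the opposite corner still sits down in the stack, so that the trays below stay put in the rack. Lift it clear and finish still holding it, level and still, with its underside at least 10 cm above the stack; leave the screw jar, screwdriver and copper tee where they are.

Things in the scene. Friction and masses are not known exactly. Their poses are not given: they have to be found in the camera images.
- rack: Plywood board 270 x 240 x 12 mm, fixed, with six aluminium uprights (84 to 96 mm above the bench) round the stack and the steel post of the lever. The two uprights beside the ear corner carry dark lips that reach over the second tray's rim and keep it down there; elsewhere nothing does. Origin: under the middle of the stack, on the bench; x along the trays, +y towards the lever's free end.
- hold_down (a joint): Angle of the hold-down lever in rad: 0 = lying flat across the top tray (pads 1.5 mm above its rims), 1.57 = standing upright, stop at 2.3 (leaning over the other way). A stiff hinge: it stays where it is left; about 4 N at the grip moves it.
- hold_down_grip (a point): Middle of the lever's round black grip: 18 mm diameter, 46 mm long along the lever, 189 mm from the hinge; at angle 0 it lies beside the stack on the rack's +y side, 112 mm above the bench.
- hold_down_hinge (a point): Point on the lever's hinge axis (fixed to the rack), 112 mm above the bench. The axis is parallel to the rack's x; the grip swings about it from the rack's +y side up.
- tray: The top tray, to be peeled off: off-white formed plastic, 200 x 130 mm over the flange, 42 mm deep, 0.19 kg. Origin: centre of its underside; x along its length, z up. The ear stands on its (-x, +y) corner; its (+x, -y) corner is cut off. It clings to the stack at its long sides: 4 to 8 N at the ear start the peel, each place lets go once risen 5 mm; a level pull lifts the stack too.
- tray_ear (a point): Centre of the top tray's pull ear: an upright plate 8 mm thick, 34 mm wide and 20 mm high, standing on the flange across the corner at 45 degrees: its flat faces look along the tray's (-x, +y) diagonal, so the fingers close along that direction. This point is 10 mm above the flange and 10 mm below the ear's top edge.
- tray_far (a point): Point on the top of the top tray's flange at its cut (+x, -y) corner, diagonally across from the ear: 165 mm and 95 mm from the ear's centre along the tray's x and y.
- stack: The four nested trays below the top one (same shape, every second one turned end for end, 12 mm apart), 0.76 kg, standing loose in the rack. Origin: centre of the lowest underside, 12 mm above the bench; uppermost flange 78 mm above it. The second tray's ear stands at the top tray's cut corner, 12 mm lower than the top tray's ear; do not take that one.
- screw_jar: Whitish screw jar with a tan lid, 59 x 58 x 88 mm, standing behind the rack; origin at the centre of its underside.
- screwdriver: Screwdriver with a yellow and black handle, 189 mm long, 26 mm thick, lying at the right of the rack; origin under its middle.
- copper_tee: Copper tee fitting 48 x 60 x 25 mm, lying at the left of the rack; origin under its middle.
Things that resemble listed ones, but are neither listed nor needed, are in the scene too. Leave any yellow look-alike of the stack alone.

How it is judged:
By the outcome, as a careful person would: the job done as asked, in the order asked, and still so for the second after the job is handed in, while the arm keeps its last pose, push and grip.
It also fails if it takes over 51 s, if anything falls off the work surface, if the arm or the gripper's body presses on something with over 40 N, if the wrist force passes 120 N, or if a joint passes its speed limit or range.

## Working session

There is one attempt and no reset: what is moved stays moved. The work goes in short steps, Python scripts to look and compute and a tool call to move; the robot and the scene stay as the last step left them, time stands still between calls to the robot, and variables do not carry over. Pictures are saved under pics/ and viewed, at most 10 in all, crops included, and the job is handed in when it is done.

Besides the shell and the picture viewer there is one more tool, called after ">>>" as name(argument=value, ...), one argument or row to a line, values as JSON. carry_out: Moves the arm, as the interface text tells. Its arguments: {"type":"object","properties":{"motion":{"type":"array","items":{"type":"array"}},"hand":{"type":"number"},"force":{"type":"number"}},"required":["motion"]}

```bash
mkdir -p pics
cat > h.py <<'E'
import numpy as np, cv2
from scipy.spatial.transform import Rotation as R
from station import ctrl, camera, camera_info, finder
def cam(n):
    i=camera_info(n); a=np.array(i["attitude"],float)
    Rm=a if a.shape==(3,3) else (R.from_euler('xyz',a).as_matrix() if a.size==3 else R.from_quat(a).as_matrix())
    return np.array(i["camera_matrix"]),np.array(i["dist_coeffs"]),np.array(i["origin"]),Rm
def ray(n,px):
    K,d,o,Rm=cam(n); u=cv2.undistortPoints(np.array([[px]],float),K,d)[0,0]
    return o,Rm@np.array([u[0],u[1],1])
def at_z(n,px,z):
    o,r=ray(n,px); return o+r*(z-o[2])/r[2]
def at_d(n,px,D):
    o,r=ray(n,px); c,l=int(round(px[0])),int(round(px[1])); w=D[l-1:l+2,c-1:c+2]; w=w[w>0]
    return o+r*np.median(w) if w.size else None
def proj(n,P):
    K,d,o,Rm=cam(n); return cv2.projectPoints((np.atleast_2d(P)-o)@Rm,np.zeros(3),np.zeros(3),K,d)[0][:,0]
E
python3 - <<'E'
from h import *
np.set_printoptions(precision=4,suppress=True)
D={}
for n in ("side","top"):
    p,D[n]=camera(n); cv2.imwrite(f"pics/{n}0.png",p)
    i=camera_info(n); print(n,i["origin"],i["attitude"],i["camera_matrix"])
    for q in ("hold_down_grip","hold_down_hinge","tray_ear","tray_far","tray","stack","rack"):
        for r in finder.pinpoint(n,q)[:3]:
            l=r["location"]; 
            try: print(n,q,round(r["conf"],2),np.round(l,1),at_d(n,l,D[n]))
            except Exception as e: print(q,l,e)
o=ctrl.get_obs(); print(o)
E
```

```text
side [ 0.6557 -0.7848  0.8543] [-2.2937  0.0166 -0.005 ] [[450.5103   0.     259.3429]
 [  0.     450.5103 197.1377]
 [  0.       0.       1.    ]]
side hold_down_grip 0.7 [216.6 145.8] [0.5072 0.4359 0.0056]
side hold_down_hinge 0.74 [223.6 203. ] [0.5601 0.0324 0.1162]
side tray_ear 0.84 [189.4 169.4] [0.4595 0.1746 0.1118]
side tray_ear 0.65 [224.8 206.7] [0.5625 0.03   0.106 ]
side tray_far 0.68 [252.6 188.8] [0.6302 0.1032 0.1001]
side tray 0.74 [224.1 196.2] [0.5601 0.0567 0.117 ]
side stack 0.98 [224.  207.7] [0.5553 0.0727 0.0634]
side stack 0.57 [177.7 305.9] [ 0.4677 -0.2137  0.0394]
side rack 0.67 [224.7 208.6] [0.557  0.0715 0.0613]
top [0.5297 0.0717 1.2546] [-3.0424  0.0117 -1.5617] [[444.501    0.     255.4065]
 [  0.     444.501  189.5108]
 [  0.       0.       1.    ]]
top hold_down_grip 0.57 [196.2 229.7] [0.5381 0.2312 0.1524]
top hold_down_hinge 0.9 [271.2 222.5] [0.5584 0.0451 0.1193]
top tray_ear 0.79 [217.4 260.4] [0.461  0.1814 0.1108]
top tray_far 0.76 [249.1 197. ] [0.6247 0.1026 0.1002]
top tray_far 0.36 [271.2 226.1] [0.5492 0.0451 0.1218]
top tray 0.94 [239.  228.9] [0.5413 0.1264 0.1302]
top stack 0.93 [353.3 260.2] [ 0.4608 -0.1791  0.0384]
{'time_s': 0.8, 'qpos': array([ 1.2444,  0.2999,  1.521 ,  0.    ,  1.3207, -0.0666]), 'joint_vel': array([ 0.0009,  0.0004,  0.0004,  0.0003, -0.0011, -0.0002]), 'tau': array([ -0.0018, -53.1621, -35.2924,   0.0708,   0.0213,  -0.    ]), 'ee_pos': array([0.1413, 0.5316, 0.1844]), 'eef_rot': array([ 3.1415, -0.    ,  2.8818]), 'force': array([ 0.4115,  0.7946, -0.9927]), 'moment': array([ 0.0117,  0.026 , -0.0357]), 'grip_force': 0.0, 'grip_width': 0.09391444068638438}
```

Run:
```python
import cv2,numpy as np
t=cv2.imread("pics/top0.png")
cv2.imwrite("pics/topc.png",cv2.resize(t[130:330,160:400],(720,600),interpolation=3))
s=cv2.imread("pics/side0.png"); cv2.imwrite("pics/sidec.png",cv2.resize(s[110:270,130:330],(750,600),interpolation=3))
```

```text
(no output)
```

View pics/top0.png

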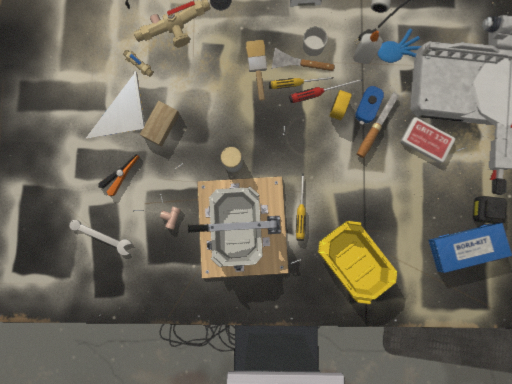

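View pics/side0.png

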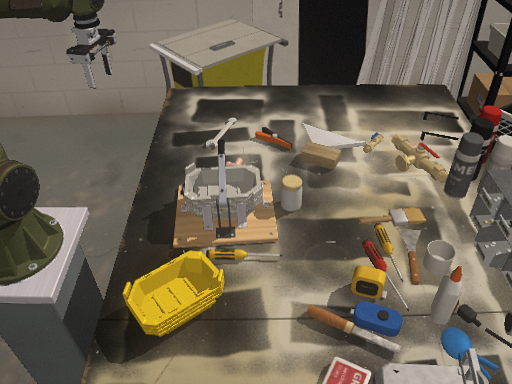

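```bash
sleep 1
```

```text
(no output)
```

View pics/topc.png

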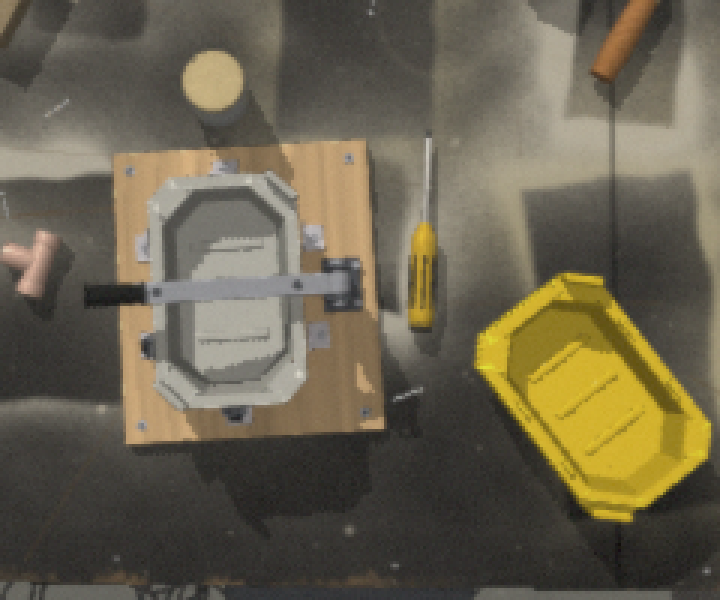

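View pics/sidec.png

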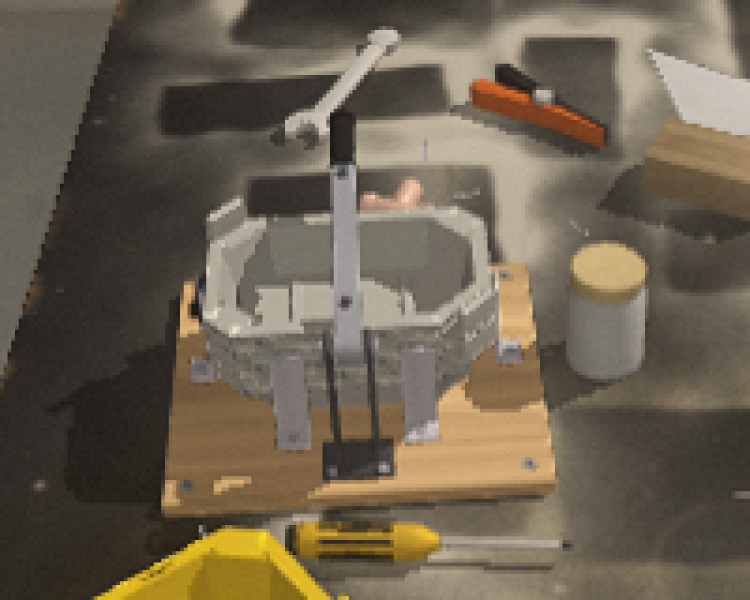

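Top view: the white stack is at about (239,228) and the top tray's ear is at (217,261), in its near-left corner. Lookalikes are the second tray's ear at (255,190) and the yellow tray at (355,260). The lever's black grip is at about (198,228) and its hinge at (274,225). The jar is at (231,158), the screwdriver at (300,215) and the tee at (172,217). The topc crop confirms (217,261) as the ear: it stands proud at the robot-side +y corner, diagonal from the cut corner. In the side view the ear shows at (190,169).

Run:
```python
from h import *
np.set_printoptions(precision=4,suppress=True)
def tri(a,b):
    (o1,r1),(o2,r2)=ray("side",a),ray("top",b)
    s=np.linalg.lstsq(np.c_[r1,-r2],o2-o1,rcond=None)[0]; p,q=o1+s[0]*r1,o2+s[1]*r2
    return (p+q)/2,np.linalg.norm(p-q)
for n,a,b in (("grip",(221.3,147),(198.3,228.2)),("grip_end",(221.3,140.5),(188.5,228.2)),("ear",(189.4,169.4),(217.4,260.4)),("far",(252.6,188.8),(249.1,197)),("hinge",(223.6,203),(273.5,223.5)),("tray",(224.1,196.2),(239,228.9))): print(n,*tri(a,b))
pt,dt=camera("top"); ps,ds=camera("side")
g={}
for n,D in (("top",dt),("side",ds)):
    for q in ("hold_down","tray_ear"):
        m=finder.cut_out(n,q)
        if not m: continue
        mk=m[0]["mask"]; rr,cc=np.nonzero(mk&(D>0)); K,d,o,Rm=cam(n)
        u=cv2.undistortPoints(np.c_[cc,rr].astype(float)[:,None],K,d)[:,0]
        P=o+(np.c_[u,np.ones(len(u))]*D[rr,cc][:,None])@Rm.T
        print(n,q,m[0]["conf"],len(P))
        if q=="hold_down":
            for y in np.arange(0.0,.3,.015):
                s=P[abs(P[:,1]-y)<.0075]; s=s[s[:,2]>.09]
                if len(s): print(round(y,3),np.median(s,0),len(s))
        else: print(P.min(0),P.max(0),np.median(P,0))
# board corners on top, z=.012
for c in ((115,155),(367,140),(384,430),(127,444)): print("board",at_z("top",(160+c[0]/3,130+c[1]/3),.012))
```

```text
grip [0.5435 0.2272 0.1463] 0.0031773436210854726
grip_end [0.5429 0.2507 0.1517] 0.0024376422514397283
ear [0.4594 0.1816 0.1065] 0.002739500494941121
far [0.6275 0.1029 0.1   ] 0.0055580904485601525
hinge [0.5577 0.0391 0.1099] 0.0031711969264465937
tray [0.5468 0.1308 0.0514] 0.009522084843184437
top hold_down 0.7 579
0.03 [0.5547 0.0353 0.1171] 8
0.045 [0.5546 0.0444 0.1213] 42
0.06 [0.5545 0.0595 0.1181] 42
0.075 [0.5541 0.076  0.1212] 46
0.09 [0.5516 0.09   0.1244] 42
0.105 [0.5514 0.1063 0.1272] 41
0.12 [0.5511 0.1213 0.13  ] 43
0.135 [0.5484 0.134  0.1332] 39
0.15 [0.547  0.15   0.1352] 36
0.165 [0.5456 0.1661 0.1375] 39
0.18 [0.5442 0.1797 0.1407] 36
0.195 [0.5451 0.1954 0.1441] 37
0.21 [0.5426 0.2099 0.1497] 44
0.225 [0.5423 0.2265 0.1529] 39
0.24 [0.5421 0.2392 0.1545] 38
0.255 [0.5396 0.2487 0.1563] 7
top tray_ear 0.9 3384
[0.4488 0.0675 0.0081] [0.6481 0.2203 0.1448] [0.5366 0.1423 0.0678]
side hold_down 0.62 450
0.03 [0.5563 0.0317 0.1151] 49
0.045 [0.5574 0.0422 0.119 ] 21
0.06 [0.5535 0.0604 0.1171] 34
0.075 [0.5541 0.0748 0.1198] 23
0.09 [0.5535 0.0873 0.1229] 21
0.105 [0.555  0.1049 0.1254] 29
0.12 [0.5508 0.1203 0.1286] 32
0.135 [0.5515 0.1342 0.131 ] 26
0.15 [0.5483 0.1501 0.1333] 32
0.165 [0.5474 0.1641 0.1359] 26
0.18 [0.5465 0.1777 0.1394] 33
0.195 [0.5464 0.1948 0.1435] 36
0.21 [0.544  0.2081 0.1474] 26
0.225 [0.5453 0.224  0.1511] 30
0.24 [0.5439 0.2396 0.1544] 23
0.255 [0.5437 0.2495 0.1551] 7
side tray_ear 0.75 2105
[ 0.4184  0.0512 -0.0017] [0.6496 0.3366 0.1216] [0.5296 0.1669 0.0859]
board [0.6741 0.2485 0.012 ]
board [0.6901 0.0119 0.012 ]
board [ 0.4217 -0.0045  0.012 ]
board [0.4066 0.2316 0.012 ]
```

>>> carry_out(
  motion=[
    [[-1, -0.48, -0.25], 0.198],
    [[-1, -0.48, -0.25], 0.198],
    [[-1, -0.48, -0.25], 0.198],
    [[-1, -0.48, -0.25], 0.198],
    [[-1, -0.48, -0.25], 0.198],
    [[-1, -0.48, -0.25], 0.198],
    [[-1, -0.48, -0.25], 0.198],
    [[-1, -0.48, -0.25], 0.198],
    [[-1, -0.48, -0.25], 0.198],
    [[-1, -0.48, -0.25], 0.198],
  ],
  hand=-0.2,
  force=20,
)

```text
time_s: 2.1
ee_pos: [0.3099, 0.3873, 0.2344]
eef_rot: [3.142, 0.0, 1.637]
force: [0.2, 0.2, 0.0]
grip_width: 0.0566
grip_force: 0.0
```

```bash
cat >> h.py <<'E'
def plan(P,yaw=None):
    o=ctrl.get_obs(); Rt=R.from_euler('xyz',o["eef_rot"]).as_matrix()
    f=Rt.T@(np.array(P)-o["ee_pos"])/.2
    t=0 if yaw is None else -((yaw-o["eef_rot"][2]+np.pi)%(2*np.pi)-np.pi)/(2*np.pi)
    return np.round(f,4),round(t,4)
def st():
    o=ctrl.get_obs(); print("t",round(o["time_s"],2),*[np.round(o[k],4) for k in ("ee_pos","eef_rot","force","moment","grip_width","grip_force","qpos")])
E
python3 - <<'E'
from h import *
st(); print(plan([.5435,.2265,.215],1.638),plan([.5435,.2265,.127],1.638))
E
```

```text
t 2.1 [0.3099 0.3873 0.2344] [3.1416 0.     1.6371] [0.1508 0.1789 0.0146] [-0.0471  0.1045  0.0198] 0.0566 0.0 [ 0.8221  0.1427  1.5958 -0.      1.4031  0.7558]
(array([-0.8797,  1.112 ,  0.0968]), np.float64(-0.0001)) (array([-0.8797,  1.112 ,  0.5368]), np.float64(-0.0001))
```

>>> carry_out(
  motion=[
    [[-0.88, 1, 0.1], 0],
    [[-0.88, 1, 0.1], 0],
    [[-0.88, 1, 0.1], 0],
    [[-0.88, 1, 0.1], 0],
    [[-0.88, 1, 0.1], 0],
    [[-0.88, 1, 0.1], 0],
    [[-0.88, 1, 0.1], 0],
  ],
)

```text
time_s: 2.8
ee_pos: [0.5223, 0.2237, 0.2136]
eef_rot: [-3.14, 0.0, 1.636]
force: [0.2, 0.6, -0.5]
grip_width: 0.0564
grip_force: 0.0
```

>>> carry_out(
  motion=[
    [[0, 0.112, 0], 0],
    [[0, 0.112, 0.2], 0],
    [[0, 0.112, 0.32], 0],
    [[0, 0.112, 0.44], 0],
    [[0, 0.112, 0.44], 0],
  ],
)

```text
time_s: 3.3
ee_pos: [0.5412, 0.2275, 0.1238]
eef_rot: [-3.137, 0.001, 1.64]
force: [-0.9, -0.5, -0.1]
grip_width: 0.0565
grip_force: 0.0
```

Run:
```python
from h import *
st()
for n in ("top","side"):
    p,d=camera(n); cv2.imwrite(f"pics/{n}1.png",p)
a=cv2.imread("pics/top1.png")[170:290,150:300]; b=cv2.imread("pics/side1.png")[100:220,160:310]
cv2.imwrite("pics/g1.png",cv2.resize(np.hstack([a,b]),(800,320),interpolation=3))
```

```text
t 3.3 [0.5412 0.2275 0.1238] [-3.1368e+00  1.1000e-03  1.6401e+00] [-0.8999 -0.4553 -0.0927] [-0.0689  0.0966  0.0064] 0.0565 0.0 [3.3540e-01 4.3840e-01 1.4773e+00 2.0000e-04 1.2308e+00 2.6600e-01]
```

View pics/g1.png

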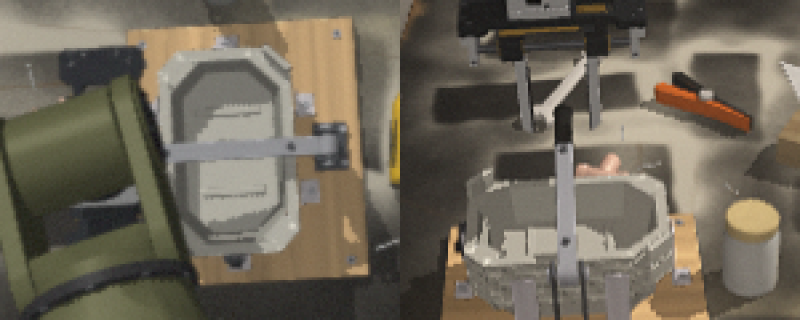

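The right half of the picture shows the fingers straddling the black grip at about (565,125), with the bar running down between them. Closing on it.

>>> carry_out(
  motion=[
    [[0, 0, 0], 0],
    [[0, 0, 0], 0],
    [[0, 0, 0], 0],
    [[0, 0, 0], 0],
    [[0, 0, 0], 0],
    [[0, 0, 0], 0],
  ],
  hand=1,
  force=20,
)

```text
time_s: 4.0
ee_pos: [0.5436, 0.2266, 0.1265]
eef_rot: [3.141, -0.0, 1.638]
force: [0.6, 0.4, 0.2]
grip_width: 0.0164
grip_force: 20.0
```

Run:
```python
from h import *
st()
# arc: hinge, rack +y direction
yw=.067; ey=np.array([-np.sin(yw),np.cos(yw),0]); o=ctrl.get_obs(); g=o["ee_pos"]+[0,0,.019]
hz=.112; z=g[2]-hz; r=.189; a0=np.arcsin(z/r); h=g-r*np.cos(a0)*ey; h[2]=hz; print("a0",a0,"hinge",h)
for a in np.linspace(a0,1.57,12)[1:]:
    P=h+r*(np.cos(a)*ey+np.sin(a)*np.array([0,0,1]))-[0,0,.019]; print(round(a,3),P.round(4),plan(P,1.638))
```

```text
t 4.0 [0.5436 0.2266 0.1265] [ 3.1415 -0.      1.6377] [0.5663 0.3945 0.1637] [-0.052   0.1122 -0.0033] 0.0164 20.0045 [ 0.3328  0.4366  1.4732 -0.      1.2316  0.2659]
a0 0.17804089163108683 hinge [0.55606886 0.04104877 0.112     ]
0.305 [0.544  0.2209 0.1497] (array([-0.0286,  0.    , -0.116 ]), np.float64(-0.0))
0.431 [0.5446 0.2124 0.172 ] (array([-0.0715,  0.    , -0.2275]), np.float64(-0.0))
0.558 [0.5453 0.2011 0.193 ] (array([-1.282e-01,  1.000e-04, -3.327e-01]), np.float64(-0.0))
0.684 [0.5463 0.1872 0.2125] (array([-1.978e-01,  1.000e-04, -4.299e-01]), np.float64(-0.0))
0.811 [0.5474 0.171  0.23  ] (array([-2.790e-01,  1.000e-04, -5.176e-01]), np.float64(-0.0))
0.937 [0.5486 0.1527 0.2453] (array([-3.706e-01,  1.000e-04, -5.943e-01]), np.float64(-0.0))
1.064 [0.5499 0.1326 0.2582] (array([-4.712e-01,  1.000e-04, -6.588e-01]), np.float64(-0.0))
1.19 [0.5514 0.1111 0.2685] (array([-5.792e-01,  1.000e-04, -7.101e-01]), np.float64(-0.0))
1.317 [0.5529 0.0884 0.2759] (array([-6.927e-01,  1.000e-04, -7.474e-01]), np.float64(-0.0))
1.443 [0.5545 0.065  0.2805] (array([-8.1e-01,  2.0e-04, -7.7e-01]), np.float64(-0.0))
1.57 [0.5561 0.0412 0.282 ] (array([-9.293e-01,  2.000e-04, -7.776e-01]), np.float64(-0.0))
```

>>> carry_out(
  motion=[
    [[-0.012, 0, -0.058], 0],
    [[-0.029, 0, -0.116], 0],
    [[-0.048, 0, -0.173], 0],
    [[-0.072, 0, -0.228], 0],
    [[-0.098, 0, -0.281], 0],
    [[-0.128, 0, -0.333], 0],
    [[-0.161, 0, -0.382], 0],
    [[-0.198, 0, -0.43], 0],
    [[-0.237, 0, -0.475], 0],
    [[-0.279, 0, -0.518], 0],
    [[-0.324, 0, -0.557], 0],
    [[-0.371, 0, -0.594], 0],
  ],
)

```text
time_s: 5.2
ee_pos: [0.5486, 0.1518, 0.2458]
eef_rot: [-3.142, 0.0, 1.638]
force: [0.4, -0.3, 0.1]
grip_width: 0.0001
grip_force: 0.0
```

Run:
```python
from h import *
st()
h=np.array([.5561,.0410,.112]); yw=.067; ey=np.array([-np.sin(yw),np.cos(yw),0]); r=.189
g=ctrl.get_obs()["ee_pos"]+[0,0,.019]-h; print("r",np.linalg.norm(g),"ang",np.arctan2(g[2],g@ey))
for a in np.linspace(.937,1.57,12)[1:]:
    P=h+r*(np.cos(a)*ey+np.sin(a)*np.array([0,0,1]))-[0,0,.019]; print(round(a,3),P.round(4),*plan(P,1.638))
p,d=camera("side"); cv2.imwrite("pics/side2.png",cv2.resize(p[20:220,130:330],(600,600)))
```

```text
t 5.2 [0.5486 0.1518 0.2458] [-3.1416  0.      1.6377] [ 0.362  -0.2648  0.0712] [-0.0462  0.0539  0.0354] 0.0001 0.0 [ 0.2056  0.3051  1.3724 -0.      1.4642  0.1387]
r 0.18884422823385258 ang 0.9422881380057503
0.995 [0.5492 0.1438 0.2515] [-0.0402  0.0004 -0.0286] -0.0
1.052 [0.5498 0.1345 0.2571] [-0.0867  0.0004 -0.0569] -0.0
1.11 [0.5505 0.1249 0.2623] [-0.1346  0.0004 -0.0825] -0.0
1.167 [0.5511 0.1151 0.2668] [-0.184   0.0004 -0.1053] -0.0
1.225 [0.5518 0.105  0.2708] [-0.2346  0.0004 -0.1252] -0.0
1.282 [0.5525 0.0947 0.2742] [-0.2863  0.0004 -0.1421] -0.0
1.34 [0.5532 0.0842 0.277 ] [-0.3388  0.0005 -0.1561] -0.0
1.397 [0.5539 0.0735 0.2792] [-0.3921  0.0005 -0.167 ] -0.0
1.455 [0.5546 0.0628 0.2807] [-0.4459  0.0005 -0.1749] -0.0
1.512 [0.5554 0.052  0.2817] [-0.5     0.0005 -0.1796] -0.0
1.57 [0.5561 0.0412 0.282 ] [-5.544e-01  5.000e-04 -1.812e-01] -0.0
```

View pics/side2.png

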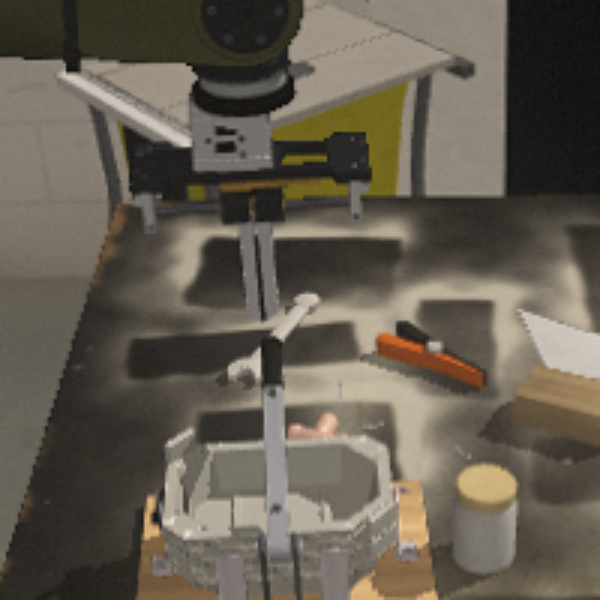

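The side view shows the fingers shut and empty, with the lever's grip left behind at crop (272,360), so it slipped out. I'll re-measure the lever.

Run:
```python
from h import *
np.set_printoptions(precision=4,suppress=True)
for n in ("side","top"):
    p,D=camera(n); m=finder.cut_out(n,"hold_down")
    for r in m[:1]:
        rr,cc=np.nonzero(r["mask"]&(D>0)); K,d,o,Rm=cam(n)
        u=cv2.undistortPoints(np.c_[cc,rr].astype(float)[:,None],K,d)[:,0]
        P=o+(np.c_[u,np.ones(len(u))]*D[rr,cc][:,None])@Rm.T
        bl=p[rr,cc].max(1)
        print(n,r["conf"],len(P))
        for y in np.arange(0.03,.3,.012):
            k=(abs(P[:,1]-y)<.006)&(P[:,2]>.09)&(P[:,2]<.24)&(abs(P[:,0]-.55)<.03)
            if k.sum()>3: print(round(y,3),np.median(P[k],0),P[k,2].max(),np.ptp(P[k,0]),np.median(bl[k]),k.sum())
```

```text
side 0.65 532
0.03 [0.558  0.0315 0.1143] 0.1218475462979155 0.01703826254541485 117.5 46
0.042 [0.5558 0.0415 0.1191] 0.12223889979942948 0.017360049368610797 155.0 19
0.054 [0.5564 0.0558 0.1186] 0.12252398706777023 0.017361636923293955 155.0 32
0.066 [0.5548 0.067  0.1224] 0.12876598339579926 0.015793729692351044 155.0 31
0.078 [0.554  0.0772 0.127 ] 0.1322389391948866 0.015623145168426666 158.0 27
0.09 [0.5538 0.0896 0.1305] 0.13325170066201508 0.015620575767611333 158.5 30
0.102 [0.5534 0.1035 0.1343] 0.13798199289423463 0.018011827959641735 158.0 32
0.114 [0.5508 0.1132 0.1386] 0.14284527583237538 0.017910878306561018 156.0 30
0.126 [0.55   0.1261 0.1424] 0.1457562999512263 0.01579965387571991 155.0 29
0.138 [0.5498 0.1374 0.1465] 0.15043517638338555 0.015917534129717192 156.0 26
0.15 [0.5495 0.1486 0.1503] 0.15880950497069435 0.016148636696688423 157.0 30
0.162 [0.5489 0.161  0.1545] 0.15857276056981273 0.016144018732138332 154.0 29
0.174 [0.5483 0.1735 0.1583] 0.16185044283820127 0.01630549444791085 154.0 25
0.186 [0.5455 0.1854 0.1631] 0.17348629285356698 0.01840955012385903
[... 252 characters left out ...]
35 0.2336 0.1811] 0.18707212820930796 0.01631100222238968 40.0 28
0.246 [0.5447 0.2415 0.1812] 0.18543873070305394 0.016179220225717716 30.0 4
top 0.63 173
0.03 [0.5571 0.0354 0.1189] 0.12413166173897272 0.012714801737839787 113.0 9
0.042 [0.5546 0.043  0.1218] 0.12484250173996125 0.015282810255872858 149.0 25
0.054 [0.5545 0.0532 0.1192] 0.12448734143860651 0.01539547042241629 141.0 33
0.066 [0.5543 0.066  0.1231] 0.12803355352944346 0.015456107481840453 140.0 35
0.078 [0.554  0.0786 0.1281] 0.13195063569707588 0.0178013616492545 138.0 36
0.09 [0.5514 0.0888 0.1309] 0.13722450214200665 0.015297545698315651 141.0 27
0.102 [0.5513 0.0962 0.1348] 0.1390108713794398 0.009938771203107932 140.5 8
```

>>> carry_out(
  motion=[
    [[0.326, 0, 0], 0],
    [[0.326, 0, 0], 0],
    [[0.326, 0, 0], 0],
    [[0.326, 0, 0.2], 0],
    [[0.326, 0, 0.35], 0],
    [[0.326, 0, 0.47], 0],
    [[0.326, 0, 0.47], 0],
    [[0.326, 0, 0.47], 0],
  ],
  hand=-0.2,
)

```text
time_s: 6.25
ee_pos: [0.5445, 0.2173, 0.1519]
eef_rot: [3.141, 0.0, 1.638]
force: [0.3, 0.5, 0.5]
grip_width: 0.0561
grip_force: 0.0
```

>>> carry_out(
  motion=[
    [[0, 0, 0], 0],
    [[0, 0, 0], 0],
    [[0, 0, 0], 0],
    [[0, 0, 0], 0],
    [[0, 0, 0], 0],
    [[0, 0, 0], 0],
    [[0, 0, 0], 0],
  ],
  hand=1,
  force=58,
)

```text
time_s: 6.95
ee_pos: [0.5442, 0.2177, 0.1513]
eef_rot: [3.141, -0.0, 1.638]
force: [-0.1, 0.4, 0.1]
grip_width: 0.0155
grip_force: 58.0
```

```bash
cat > arc.py <<'E'
from h import *
import sys
st(); a0,a1,n=map(float,sys.argv[1:4])
h=np.array([.5561,.0410,.112]); yw=.067; ey=np.array([-np.sin(yw),np.cos(yw),0]); ez=np.array([0,0,1])
g=ctrl.get_obs()["ee_pos"]+[0,0,.019]; v=g-h; a=np.arctan2(v[2],v@ey); r=np.hypot(v[2],v@ey); print("r",r,"ang",a)
for b in np.linspace(a,a1,int(n)+1)[1:]:
    P=h+r*(np.cos(b)*ey+np.sin(b)*ez)-[0,0,.019]; f,_=plan(P); print([[round(float(f[0]),3),0,round(float(f[2]),3)],0],end=", ")
E
python3 arc.py 0 .75 10
```

```text
t 6.95 [0.5442 0.2177 0.1513] [ 3.1414e+00 -1.0000e-04  1.6377e+00] [-0.1143  0.4327  0.1476] [-0.0229  0.0401 -0.0188] 0.0155 58.0012 [ 0.318   0.4073  1.4547 -0.      1.2793  0.2511]
r 0.1864529127838003 ang 0.3179942286192213
[[-0.013, 0, -0.038], 0], [[-0.029, 0, -0.075], 0], [[-0.045, 0, -0.112], 0], [[-0.063, 0, -0.148], 0], [[-0.083, 0, -0.183], 0], [[-0.104, 0, -0.217], 0], [[-0.127, 0, -0.251], 0], [[-0.151, 0, -0.283], 0], [[-0.177, 0, -0.314], 0], [[-0.203, 0, -0.344], 0],
```

>>> carry_out(
  motion=[
    [[-0.013, 0, -0.038], 0],
    [[-0.029, 0, -0.075], 0],
    [[-0.045, 0, -0.112], 0],
    [[-0.063, 0, -0.148], 0],
    [[-0.083, 0, -0.183], 0],
    [[-0.104, 0, -0.217], 0],
  ],
)

```text
time_s: 7.55
ee_pos: [0.5455, 0.1964, 0.1954]
eef_rot: [-3.142, -0.0, 1.637]
force: [-0.7, -0.1, 0.4]
grip_width: 0.0004
grip_force: 0.0
```

```bash
python3 arc.py 0 1.0 10
python3 - <<'E'
from h import *
p,D=camera("side"); m=finder.cut_out("side","hold_down")
rr,cc=np.nonzero(m[0]["mask"]&(D>0)); K,d,o,Rm=cam("side")
u=cv2.undistortPoints(np.c_[cc,rr].astype(float)[:,None],K,d)[:,0]
P=o+(np.c_[u,np.ones(len(u))]*D[rr,cc][:,None])@Rm.T
k=(abs(P[:,0]-.55)<.02)&(P[:,1]>.07)&(P[:,1]<.17)&(P[:,2]>.1); q=np.polyfit(P[k,1],P[k,2],1); print("\nlever angle",np.arctan(q[0]),k.sum())
E
```

```text
t 7.55 [0.5455 0.1964 0.1954] [-3.1415e+00 -1.0000e-04  1.6374e+00] [-0.691  -0.0941  0.3584] [-0.0886  0.0671  0.0406] 0.0004 0.0 [2.8240e-01 3.5870e-01 1.4174e+00 1.0000e-04 1.3656e+00 2.1580e-01]
r 0.18641528942226018 ang 0.581549240401901
[[-0.022, 0, -0.032], 0], [[-0.045, 0, -0.063], 0], [[-0.07, 0, -0.093], 0], [[-0.096, 0, -0.123], 0], [[-0.123, 0, -0.151], 0], [[-0.152, 0, -0.177], 0], [[-0.181, 0, -0.203], 0], [[-0.211, 0, -0.228], 0], [[-0.243, 0, -0.251], 0], [[-0.275, 0, -0.272], 0], 
lever angle 0.4915956389750969 287
```

It slipped again, though the lever is now at about 0.49 rad. From here I'll push with shut fingers from beyond the grip's end, following the arc.

>>> carry_out(
  motion=[
    [[0, 0, -0.3], 0],
    [[0, 0, -0.3], 0],
    [[0.33, 0, -0.3], 0],
    [[0.33, 0, -0.3], 0],
    [[0.33, 0, -0.1], 0],
    [[0.33, 0, 0.1], 0],
    [[0.33, 0, 0.15], 0],
    [[0.33, 0, 0.15], 0],
  ],
  hand=1,
  force=20,
)

```text
time_s: 8.45
ee_pos: [0.5407, 0.2626, 0.1638]
eef_rot: [-3.139, 0.001, 1.638]
force: [0.3, -1.1, 0.3]
grip_width: 0.0006
grip_force: 0.0
```

```bash
cat > lev.py <<'E'
from h import *
st(); p,D=camera("side"); m=finder.cut_out("side","hold_down")
for r in m[:1]:
    rr,cc=np.nonzero(r["mask"]&(D>0)); K,d,o,Rm=cam("side")
    u=cv2.undistortPoints(np.c_[cc,rr].astype(float)[:,None],K,d)[:,0]
    P=o+(np.c_[u,np.ones(len(u))]*D[rr,cc][:,None])@Rm.T
    ey=np.array([-.067,.998,0]); v=P-[.5561,.041,.112]; s=v@ey; w=v@[.998,.067,0]
    k=(abs(w)<.014)&(np.hypot(s,v[:,2])>.05)&(np.hypot(s,v[:,2])<.215)&(v[:,2]>0)
    V=np.c_[s,v[:,2]][k]; c=np.median(V,0); e=np.linalg.svd(V-c,full_matrices=False)[2][0]; e*=np.sign(e[1])
    print("angle",np.arctan2(e[1],e[0]),k.sum(),r["conf"],"reach",np.percentile(V@e,98))
cv2.imwrite("pics/lev.png",p)
E
python3 lev.py
```

```text
t 8.45 [0.5407 0.2626 0.1638] [-3.1393e+00  8.0000e-04  1.6379e+00] [ 0.337  -1.0687  0.3331] [-0.0481  0.0701  0.0122] 0.0006 0.0 [0.3912 0.4316 1.3907 0.     1.3217 0.3241]
angle 0.5136727153248908 414 0.92 reach 0.20977685571846424
```

>>> carry_out(
  motion=[
    [[-0.125, 0, -0.036], 0],
    [[-0.148, 0, -0.075], 0],
    [[-0.17, 0, -0.115], 0],
    [[-0.2, 0, -0.157], 0],
    [[-0.23, 0, -0.199], 0],
    [[-0.264, 0, -0.238], 0],
    [[-0.299, 0, -0.276], 0],
    [[-0.337, 0, -0.311], 0],
    [[-0.376, 0, -0.346], 0],
    [[-0.376, 0, -0.346], 0],
  ],
)

```text
time_s: 9.55
ee_pos: [0.5473, 0.1886, 0.2384]
eef_rot: [3.135, -0.003, 1.638]
force: [-0.5, 5.1, 3.8]
grip_width: 0.0005
grip_force: 3.0
```

```bash
python3 lev.py
```

```text
t 9.55 [0.5473 0.1886 0.2384] [ 3.1347 -0.0033  1.638 ] [-0.5179  5.1087  3.8365] [ 1.0001  0.1069 -0.0414] 0.0005 2.9531 [0.2676 0.326  1.3619 0.0019 1.4462 0.2002]
angle 0.9161947857819964 444 0.71 reach 0.20790827260721886
```

>>> carry_out(
  motion=[
    [[-0.042, 0, -0.031], 0],
    [[-0.084, 0, -0.062], 0],
    [[-0.13, 0, -0.09], 0],
    [[-0.173, 0, -0.115], 0],
    [[-0.22, 0, -0.137], 0],
    [[-0.268, 0, -0.158], 0],
    [[-0.318, 0, -0.175], 0],
    [[-0.367, 0, -0.19], 0],
    [[-0.418, 0, -0.203], 0],
    [[-0.47, 0, -0.215], 0],
    [[-0.505, 0, -0.22], 0],
    [[-0.505, 0, -0.22], 0],
  ],
)

```text
time_s: 10.85
ee_pos: [0.553, 0.0858, 0.2776]
eef_rot: [-3.141, 0.001, 1.636]
force: [0.2, -0.4, 0.3]
grip_width: 0.0007
grip_force: 0.0
```

```bash
python3 lev.py
```

```text
t 10.85 [0.553  0.0858 0.2776] [-3.1412e+00  6.0000e-04  1.6365e+00] [ 0.2275 -0.445   0.2853] [-0.0784  0.0283 -0.0187] 0.0007 0.0 [ 8.8700e-02  2.7040e-01  1.3446e+00 -6.0000e-04  1.5270e+00  2.3100e-02]
angle 1.4561598699437104 522 0.93 reach 0.21353155546264005
```

>>> carry_out(
  motion=[
    [[-0.03, 0, 0], 0],
    [[-0.06, 0, 0], 0],
    [[-0.09, 0, 0], 0],
    [[-0.11, 0, 0], 0],
    [[-0.13, 0, 0], 0],
    [[-0.13, 0, 0], 0],
    [[-0.13, 0, 0], 0],
  ],
)

```text
time_s: 11.65
ee_pos: [0.5546, 0.0607, 0.2775]
eef_rot: [-3.141, 0.0, 1.637]
force: [-0.3, -0.8, -0.4]
grip_width: 0.0007
grip_force: 0.0
```

```bash
python3 lev.py; sed -e 's/>.05)/>.04)/;s/<.215)/<.155)/' lev.py > lev2.py; python3 lev2.py
python3 - <<'E'
import cv2
p=cv2.imread("pics/lev.png"); cv2.imwrite("pics/lev3.png",cv2.resize(p[60:260,130:330],(600,600)))
E
```

```text
t 11.65 [0.5546 0.0607 0.2775] [-3.1411e+00  3.0000e-04  1.6374e+00] [-0.2908 -0.8401 -0.3541] [-0.0587  0.0199  0.0187] 0.0007 0.0 [ 4.3600e-02  2.6650e-01  1.3497e+00 -4.0000e-04  1.5259e+00 -2.2900e-02]
angle 1.5744193968401337 496 0.86 reach 0.21367620624119885
t 11.75 [0.5546 0.061  0.2776] [-3.1412e+00  2.0000e-04  1.6377e+00] [ 0.3824 -0.2483 -0.3691] [-0.0813  0.0654 -0.0484] 0.0005 0.0 [ 4.4000e-02  2.6640e-01  1.3497e+00 -3.0000e-04  1.5259e+00 -2.2900e-02]
angle 1.5645516834627042 286 0.81 reach 0.1533376798286371
```

View pics/lev3.png

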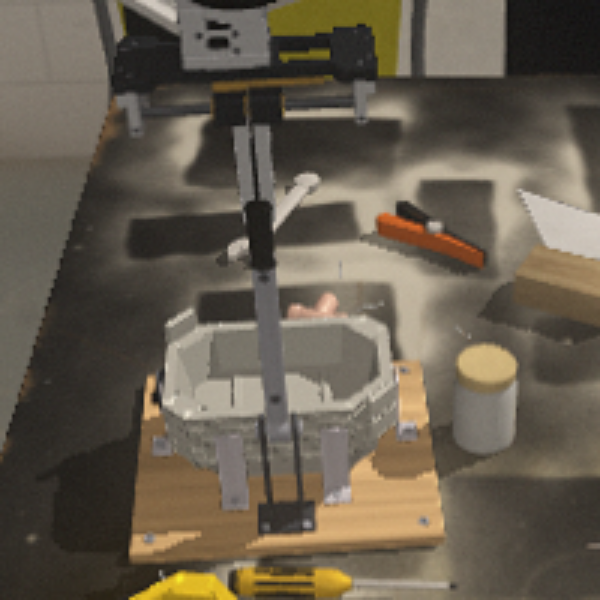

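The lever stands upright (about 1.565 rad), with the fingers just behind it. I'll back away in +y and look at the ear.

>>> carry_out(
  motion=[
    [[0.2, 0, 0], 0],
    [[0.5, 0, 0], 0],
    [[1, -1, 0], 0.125],
    [[1, -1, 0], 0.125],
    [[1, -1, 0], 0.125],
    [[1, -1, 0], 0.125],
    [[1, -1, 0], 0.125],
    [[1, -1, 0], 0.125],
    [[1, -1, 0], 0.125],
    [[1, -1, 0], 0.125],
  ],
  hand=0.1,
)

```text
time_s: 12.85
ee_pos: [0.342, 0.2471, 0.2778]
eef_rot: [3.141, -0.0, 0.854]
force: [0.1, 0.2, 0.0]
grip_width: 0.042
grip_force: 0.0
```

```bash
python3 lev2.py
python3 - <<'E'
from h import *
np.set_printoptions(precision=4,suppress=True)
pt,dt=camera("top"); ps,ds=camera("side")
for n,D in (("top",dt),("side",ds)):
    for q in ("tray_ear","tray_far"):
        for r in finder.pinpoint(n,q)[:2]: print(n,q,round(r["conf"],2),np.round(r["location"],1),at_z(n,r["location"],.112 if "ear" in q else .102))
# depth points above flange near ear
for n,D in (("top",dt),("side",ds)):
    rr,cc=np.nonzero(D>0); K,d,o,Rm=cam(n)
    u=cv2.undistortPoints(np.c_[cc,rr].astype(float)[:,None],K,d)[:,0]
    P=o+(np.c_[u,np.ones(len(u))]*D[rr,cc][:,None])@Rm.T
    k=(abs(P[:,0]-.46)<.03)&(abs(P[:,1]-.18)<.03)&(P[:,2]>.108)&(P[:,2]<.13); print(n,k.sum(),P[k].mean(0),P[k].min(0),P[k].max(0))
    f=(abs(P[:,0]-.55)<.12)&(abs(P[:,1]-.135)<.08)&(P[:,2]>.096)&(P[:,2]<.107); print("flange",f.sum(),P[f].min(0),P[f].max(0),np.median(P[f,2]))
a=cv2.resize(pt[215:290,190:265],(400,400),interpolation=3); b=cv2.resize(ps[140:215,165:240],(400,400),interpolation=3)
cv2.imwrite("pics/ear.png",np.hstack([a,b]))
E
```

```text
t 12.85 [0.342  0.2471 0.2778] [ 3.1414 -0.      0.8542] [0.1486 0.2254 0.0463] [-0.0731  0.0862  0.0486] 0.042 0.0 [ 5.3900e-01 -5.3500e-02  1.7015e+00 -1.0000e-04  1.4935e+00  1.2556e+00]
angle 1.568832356338021 299 0.96 reach 0.1527557370149017
top tray_ear 0.7 [217.4 258.8] [0.4651 0.1813 0.112 ]
top tray_far 0.76 [252.2 195.8] [0.6277 0.0945 0.102 ]
side tray_ear 0.93 [189.3 170. ] [0.4595 0.1717 0.112 ]
side tray_far 0.66 [252.4 190.2] [0.6298 0.0955 0.102 ]
top 49 [0.4594 0.1833 0.1203] [0.4477 0.1694 0.1081] [0.4871 0.1968 0.1274]
flange 1206 [0.4413 0.0678 0.0961] [0.6483 0.2078 0.107 ] 0.10173542262219293
side 59 [0.4597 0.1787 0.1158] [0.4452 0.1638 0.1083] [0.4706 0.1969 0.1226]
flange 823 [0.4471 0.0648 0.096 ] [0.652  0.2057 0.107 ] 0.09997435110521435
```

View pics/ear.png

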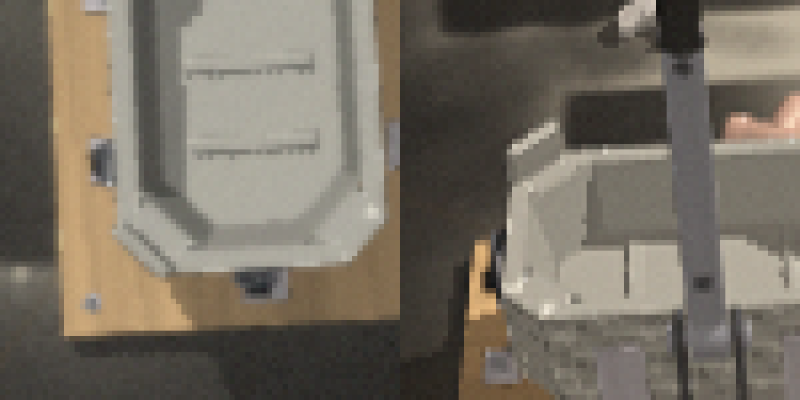

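The ear is at crop (146,250) in the top view, i.e. (217.4,261.9), and at (533,150) in the side view. That puts it at about (0.4585, 0.181), top edge near z = 0.122. The lever is still upright.

>>> carry_out(
  motion=[
    [[0.133, 0.656, 0.2], 0],
    [[0.133, 0.656, 0.3], 0],
    [[0.133, 0.656, 0.39], 0],
    [[0.133, 0.656, 0.39], 0],
    [[0.133, 0.656, 0.39], 0],
    [[0.133, 0.656, 0.55], 0],
    [[0.133, 0.656, 0.68], 0],
    [[0.133, 0.656, 0.78], 0],
    [[0.133, 0.656, 0.857], 0],
    [[0.133, 0.656, 0.857], 0],
    [[0.133, 0.656, 0.857], 0],
  ],
)

```text
time_s: 14.35
ee_pos: [0.4582, 0.1816, 0.108]
eef_rot: [3.141, -0.002, 0.853]
force: [1.1, -0.3, -0.1]
grip_width: 0.0424
grip_force: 0.0
```

Run:
```python
from h import *
st(); p,d=camera("side"); t,_=camera("top"); cv2.imwrite("pics/pre.png",np.hstack([cv2.resize(p[120:220,150:250],(400,400),interpolation=3),cv2.resize(t[200:300,180:280],(400,400),interpolation=3)]))
```

```text
t 14.35 [0.4582 0.1816 0.108 ] [ 3.1407e+00 -1.6000e-03  8.5320e-01] [ 1.0505 -0.2845 -0.0739] [-0.0887  0.0888 -0.0008] 0.0424 0.0 [3.0300e-01 2.5320e-01 1.7694e+00 1.0000e-04 1.1171e+00 1.0205e+00]
```

View pics/pre.png

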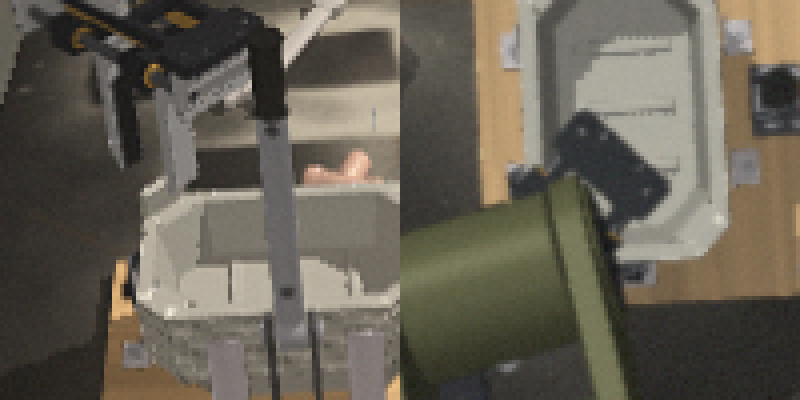

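The left view shows the ear at (160,195), between the inner finger at (180,190) and the outer one at (128,165). Closing.

>>> carry_out(
  motion=[
    [[0, 0, 0], 0],
    [[0, 0, 0], 0],
    [[0, 0, 0], 0],
    [[0, 0, 0], 0],
    [[0, 0, 0], 0],
    [[0, 0, 0], 0],
    [[0, 0, 0], 0],
  ],
  hand=1,
  force=30,
)

```text
time_s: 15.15
ee_pos: [0.458, 0.1808, 0.1063]
eef_rot: [-3.142, 0.0, 0.852]
force: [-1.1, 0.1, 1.1]
grip_width: 0.0004
grip_force: 0.0
```

>>> carry_out(
  motion=[
    [[0, 0, -0.01], 0],
    [[0, 0, -0.02], 0],
    [[0, 0, -0.03], 0],
    [[0, 0, -0.04], 0],
    [[0, 0, -0.04], 0],
    [[0, 0, -0.04], 0],
  ],
)

```text
time_s: 15.75
ee_pos: [0.458, 0.1809, 0.1144]
eef_rot: [3.142, -0.0, 0.852]
force: [-1.1, 0.4, 0.5]
grip_width: 0.0009
grip_force: 0.0
```

```bash
cat > tr.py <<'E'
from h import *
np.set_printoptions(precision=4,suppress=True)
st()
for n in ("top","side"):
    p,D=camera(n); cv2.imwrite(f"pics/{n}_last.png",p)
    for q in ("tray_ear","tray_far"):
        for r in finder.pinpoint(n,q)[:1]: print(n,q,round(r["conf"],2),np.round(r["location"],1),at_d(n,r["location"],D))
    rr,cc=np.nonzero(D>0); K,d,o,Rm=cam(n); u=cv2.undistortPoints(np.c_[cc,rr].astype(float)[:,None],K,d)[:,0]
    P=o+(np.c_[u,np.ones(len(u))]*D[rr,cc][:,None])@Rm.T
    # rim heights: sample flange spots (rack coords): +x end, -y side, +y side, near end
    c=np.array([.5456,.1362,0]); Rz=R.from_euler('z',.067).as_matrix(); L=(P-c)@Rz
    for nm,(x,y) in dict(farend=(.094,0),far_my=(.06,-.059),mid_my=(.03,-.059),near_my=(-.06,-.059),corner_nm=(-.083,-.048),far_py=(.06,.059),mid_py=(0,.059),near_py=(-.04,.059),farcut=(.083,-.048)).items():
        k=(abs(L[:,0]-x)<.006)&(abs(L[:,1]-y)<.006)&(L[:,2]>.05)&(L[:,2]<.3)
        if k.sum()>2: print("  ",n,nm,round(np.percentile(L[k,2],75),4),k.sum(),end=";")
    print()
E
python3 tr.py
```

```text
t 15.75 [0.458  0.1809 0.1144] [ 3.1415 -0.0001  0.8523] [-1.1307  0.4145  0.4684] [-0.0566  0.1062 -0.0236] 0.0009 0.0 [0.3017 0.2453 1.7628 0.     1.1333 1.0202]
top tray_far 0.74 [247.9 194.6] [0.6308 0.1057 0.1019]
   top farend 0.1022 27;   top far_my 0.1019 21;   top mid_my 0.1031 16;   top near_my 0.102 17;   top corner_nm 0.1039 22;   top far_py 0.1025 20;   top mid_py 0.1022 22;   top near_py 0.102 11;   top farcut 0.1025 19;
side tray_ear 0.79 [189.5 167.4] [0.4601 0.1767 0.117 ]
side tray_far 0.95 [254.7 192. ] [0.6359 0.082  0.1074]
   side farend 0.1 13;   side far_my 0.0991 33;   side mid_my 0.0982 46;   side near_my 0.0981 44;   side corner_nm 0.0993 36;   side far_py 0.1009 13;   side near_py 0.1017 13;   side farcut 0.1019 13;
```

Nothing was gripped, even though the TCP should be low enough. I'll check the real fingertip position in the images against the reported TCP.

Run:
```python
from h import *
np.set_printoptions(precision=4,suppress=True)
o=ctrl.get_obs(); T=o["ee_pos"]; Rt=R.from_euler('xyz',o["eef_rot"]).as_matrix()
pts=np.array([T+Rt@[x,y,z] for x,y,z in ((0,0,0),(8,12,0),(8,-12,0),(-8,12,0),(-8,-12,0),(0,0,-30))]) if 0 else np.array([T+Rt@(np.array(v)/1e3) for v in ((0,0,0),(8,12,0),(8,-12,0),(-8,12,0),(-8,-12,0),(0,0,-30))])
print("tcp proj",proj("side",pts))
ear=np.array([.4585,.181]); e=np.array([np.cos(.852),np.sin(.852)])
E=[[*(ear+s*e),z] for s in (-.017,.017) for z in (.102,.122)]; print("ear proj side",proj("side",E)); print("ear proj top",proj("top",E))
p=cv2.imread("pics/side_last.png"); c=cv2.resize(p[115:205,150:240],(580,580),interpolation=3)
for P,col in ((pts,(0,0,255)),(E,(0,255,0))):
    for u in proj("side",P): cv2.circle(c,tuple(np.int32((u-[150,115])*580/90+3)),3,col,-1)
cv2.imwrite("pics/chk.png",c)
p,D=camera("side"); rr,cc=np.nonzero(D>0); K,d,oo,Rm=cam("side"); u=cv2.undistortPoints(np.c_[cc,rr].astype(float)[:,None],K,d)[:,0]
P=oo+(np.c_[u,np.ones(len(u))]*D[rr,cc][:,None])@Rm.T
for z in np.arange(.1,.2,.006):
    L=(P-T)@Rt; k=(abs(P[:,2]-z)<.003)&(np.hypot(L[:,0],L[:,1])<.03)
    if k.sum(): print(round(z,3),k.sum(),"toolx",L[k,0].min(),L[k,0].max(),"tooly",L[k,1].min(),L[k,1].max(), "bright",p[rr[k],cc[k]].mean())
```

```text
tcp proj [[189.0247 167.2599]
 [194.2076 167.5877]
 [188.2306 164.167 ]
 [189.8337 170.4078]
 [183.8608 166.9339]
 [187.701  158.3277]]
ear proj side [[185.0974 173.8025]
 [184.1725 167.943 ]
 [194.3176 167.8527]
 [193.5064 162.0194]]
ear proj top [[222.7686 265.6534]
 [222.096  266.2206]
 [212.9669 256.74  ]
 [212.122  257.1479]]
0.1 89 toolx -0.024417105981624415 0.027833789701600754 tooly -0.0005082901946177438 0.021820221468699552 bright 159.64044943820224
0.106 19 toolx -0.017405636725799273 0.016717191111715792 tooly -0.0008026621347416744 0.014829705661988463 bright 125.73684210526316
0.112 18 toolx -0.0164218734250863 0.016382142945011658 tooly -8.779010355424492e-05 0.007601672886487385 bright 119.72222222222223
0.118 36 toolx -0.017407347700354202 0.016546302900436457 tooly -0.005497282691612213 0.007637667799890693 bright 144.41666666666666
0.124 1 toolx 0.014154167423976946 0.014154167423976946 tooly 0.0016735579933524402 0.0016735579933524402 bright 191.33333333333334
0.13 1 toolx -0.008723046260703077 -0.008723046260703077 tooly -0.0032634166936223877 -0.003263416693622
[... 770 characters left out ...]
61 0.015066432946959031 bright 114.12121212121212
0.172 24 toolx -0.012220108574479555 0.007386908567797457 tooly -0.012271996598332119 0.01435252729338838 bright 112.59722222222223
0.178 14 toolx -0.011843437706351335 0.006454957042938326 tooly -0.007487050702154927 0.013489960330245345 bright 112.69047619047619
0.184 26 toolx -0.011869675534891962 0.0054394044248354334 tooly -0.010602757986001996 0.016879003553265964 bright 112.24358974358974
0.19 25 toolx -0.013284117042864937 0.007977449354792793 tooly -0.011034816223344802 0.016313078906730383 bright 115.16
0.196 21 toolx -0.011453774290868341 0.007344015363793694 tooly -0.011214219365810721 0.014940959378116564 bright 114.0952380952381
```

View pics/chk.png

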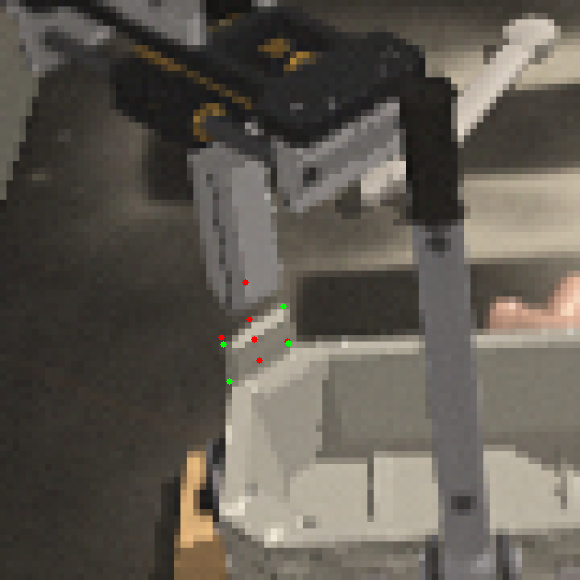

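The picture shows the shut fingertips ending at crop (240,305), about 20 mm above the reported TCP (red dots) and clear over the ear (green dots). The real tip is therefore about 20 mm behind the reported TCP, which also explains the lever slips. I'll open and go 26 mm lower.

>>> carry_out(
  motion=[
    [[0, 0, 0], 0],
    [[0, 0, 0], 0],
    [[0, 0, 0], 0],
    [[0, 0, 0], 0],
    [[0, 0, 0.04], 0],
    [[0, 0, 0.08], 0],
    [[0, 0, 0.11], 0],
    [[0, 0, 0.13], 0],
    [[0, 0, 0.13], 0],
  ],
  hand=0.1,
)

```text
time_s: 17.0
ee_pos: [0.4577, 0.1808, 0.0876]
eef_rot: [-3.141, 0.001, 0.852]
force: [-0.1, -0.2, -0.4]
grip_width: 0.0418
grip_force: 0.0
```

>>> carry_out(
  motion=[
    [[0, 0, 0], 0],
    [[0, 0, 0], 0],
    [[0, 0, 0], 0],
    [[0, 0, 0], 0],
    [[0, 0, 0], 0],
    [[0, 0, 0], 0],
    [[0, 0, 0], 0],
  ],
  hand=1,
  force=25,
)

```text
time_s: 17.7
ee_pos: [0.458, 0.1809, 0.0884]
eef_rot: [3.142, -0.0, 0.852]
force: [-0.3, 0.6, 1.5]
grip_width: 0.0077
grip_force: 25.0
```

>>> carry_out(
  motion=[
    [[0, 0, -0.01], 0],
    [[0, 0, -0.02], 0],
    [[0, 0, -0.03], 0],
    [[0, 0, -0.04], 0],
    [[0, 0, -0.05], 0],
    [[0, 0, -0.05], 0],
  ],
)

```text
time_s: 18.3
ee_pos: [0.4581, 0.1809, 0.0988]
eef_rot: [3.141, -0.0, 0.852]
force: [0.8, -0.3, -2.6]
grip_width: 0.0077
grip_force: 25.2
```

```bash
python3 tr.py
```

```text
t 18.3 [0.4581 0.1809 0.0988] [ 3.1414 -0.0004  0.8523] [ 0.8342 -0.2712 -2.6484] [-0.0189  0.4297  0.0053] 0.0077 25.1504 [0.3017 0.2653 1.7779 0.0001 1.0979 1.0202]
top tray_ear 0.54 [298.9 202.2] [ 0.6194 -0.0357 -0.0007]
top tray_far 0.91 [248.8 195.1] [0.6295 0.1034 0.1011]
   top farend 0.1016 23;   top far_my 0.1032 20;   top mid_my 0.1055 17;   top near_my 0.1102 16;   top corner_nm 0.1115 23;   top far_py 0.1044 20;   top mid_py 0.108 21;   top near_py 0.1119 19;   top farcut 0.1072 19;
side tray_ear 0.62 [188.9 170.5] [0.4583 0.1715 0.1105]
side tray_far 0.64 [253.2 190.5] [0.6317 0.0996 0.0974]
   side farend 0.0982 12;   side far_my 0.0975 38;   side mid_my 0.0917 58;   side near_my 0.1045 56;   side corner_nm 0.1074 43;   side far_py 0.1024 13;   side near_py 0.1095 11;   side farcut 0.1005 5;
```

The peel is working: near rim up about 10 mm, far end still down. Continuing.

>>> carry_out(
  motion=[
    [[0, 0, -0.01], 0],
    [[0, 0, -0.02], 0],
    [[0, 0, -0.03], 0],
    [[0, 0, -0.04], 0],
    [[0, 0, -0.05], 0],
    [[0, 0, -0.06], 0],
    [[0, 0, -0.07], 0],
    [[0, 0, -0.08], 0],
    [[0, 0, -0.08], 0],
  ],
)

```text
time_s: 19.5
ee_pos: [0.4581, 0.1809, 0.1147]
eef_rot: [3.141, -0.0, 0.852]
force: [-0.2, -0.2, -1.1]
grip_width: 0.0078
grip_force: 24.7
```

```bash
python3 tr.py
```

```text
t 19.5 [0.4581 0.1809 0.1147] [ 3.1415 -0.0003  0.8523] [-0.1503 -0.1953 -1.104 ] [0.0695 0.1805 0.018 ] 0.0078 24.7078 [0.3018 0.2449 1.7625 0.0001 1.1339 1.0202]
top tray_far 0.63 [248.3 195.7] [0.6266 0.1042 0.1169]
   top farend 0.1173 21;   top far_my 0.1187 16;   top mid_my 0.1216 20;   top near_my 0.1265 19;   top corner_nm 0.1273 24;   top far_py 0.1198 26;   top mid_py 0.1249 21;   top near_py 0.2201 18;   top farcut 0.1092 19;
side tray_ear 0.66 [189. 162.] [0.4634 0.1642 0.1445]
side tray_far 0.66 [250.8 186.4] [0.6259 0.0989 0.112 ]
   side farend 0.1139 17;   side far_my 0.1139 50;   side mid_my 0.0989 73;   side near_my 0.1179 62;   side corner_nm 0.1227 40;   side far_py 0.1165 14;   side near_py 0.1245 17;   side farcut 0.1133 10;
```

The far end came up too: the pads held the tilt too stiffly. I'll lower it until the far corner sits again, then peel with a light grip so that the ear can pivot in the pads.

>>> carry_out(
  motion=[
    [[0, 0, 0.02], 0],
    [[0, 0, 0.04], 0],
    [[0, 0, 0.06], 0],
    [[0, 0, 0.075], 0],
    [[0, 0, 0.09], 0],
    [[0, 0, 0.1], 0],
    [[0, 0, 0.1], 0],
  ],
)

```text
time_s: 20.5
ee_pos: [0.4579, 0.181, 0.0942]
eef_rot: [-3.141, 0.0, 0.852]
force: [-3.6, 1.8, 1.0]
grip_width: 0.008
grip_force: 25.0
```

>>> carry_out(
  motion=[
    [[0, 0, 0], 0],
    [[0, 0, 0], 0],
  ],
  force=7,
)

```text
time_s: 20.7
ee_pos: [0.4579, 0.181, 0.0944]
eef_rot: [-3.141, 0.0, 0.852]
force: [-4.2, 3.6, -0.1]
grip_width: 0.0081
grip_force: 7.0
```

```bash
python3 tr.py
```

```text
t 20.7 [0.4579 0.181  0.0944] [-3.1413  0.      0.8523] [-4.2397  3.5978 -0.1216] [0.5307 0.8789 0.065 ] 0.0081 6.9983 [0.3018 0.271  1.782  0.0002 1.0887 1.0202]
top tray_far 0.8 [248.7 196.5] [0.6257 0.1035 0.1038]
   top farend 0.1052 27;   top far_my 0.108 20;   top mid_my 0.108 19;   top near_my 0.1097 16;   top corner_nm 0.1096 24;   top far_py 0.1068 20;   top mid_py 0.108 22;   top near_py 0.1393 20;   top farcut 0.1088 20;
side tray_ear 0.7 [224.4 204.6] [0.5619 0.0301 0.113 ]
   side farend 0.1055 16;   side far_my 0.1039 49;   side mid_my 0.0897 59;   side near_my 0.1031 58;   side corner_nm 0.1055 39;   side far_py 0.1042 15;   side near_py 0.1053 16;   side farcut 0.1064 10;
```

>>> carry_out(
  motion=[
    [[0, 0, 0.01], 0],
    [[0, 0, 0.02], 0],
    [[0, 0, 0.03], 0],
    [[0, 0, 0.03], 0],
  ],
)

```text
time_s: 21.4
ee_pos: [0.4579, 0.1811, 0.0886]
eef_rot: [-3.141, -0.0, 0.852]
force: [-6.6, 3.5, 4.1]
grip_width: 0.0082
grip_force: 7.0
```

```bash
python3 tr.py
```

```text
t 21.4 [0.4579 0.1811 0.0886] [-3.1412 -0.0003  0.8523] [-6.6128  3.4684  4.0525] [0.711  1.2412 0.0745] 0.0082 7.0413 [0.302  0.2788 1.7872 0.0006 1.0755 1.0202]
top tray_far 0.71 [250.4 195.2] [0.6281 0.0989 0.1153]
   top farend 0.116 24;   top far_my 0.1154 19;   top mid_my 0.1131 20;   top near_my 0.1065 17;   top corner_nm 0.1051 23;   top far_py 0.1153 23;   top mid_py 0.1087 21;   top near_py 0.1103 21;   top farcut 0.1126 21;
side tray_ear 0.65 [190.5 170.6] [0.4624 0.1722 0.1095]
side tray_far 0.92 [254.1 188.2] [0.6339 0.1127 0.0941]
   side farend 0.114 13;   side far_my 0.107 54;   side mid_my 0.093 64;   side near_my 0.1014 51;   side corner_nm 0.1011 37;   side far_py 0.1123 15;   side near_py 0.1043 13;   side farcut 0.1145 13;
```

The near end is down but the far end sits about 13 mm high, so the tray is binding sideways. I'll release it so it can settle.

>>> carry_out(
  motion=[
    [[0, 0, 0], 0],
    [[0, 0, 0], 0],
    [[0, 0, 0], 0],
    [[0, 0, 0], 0],
  ],
  hand=0.55,
)

```text
time_s: 22.1
ee_pos: [0.4582, 0.1807, 0.0884]
eef_rot: [3.141, -0.0, 0.852]
force: [1.2, -0.2, 0.2]
grip_width: 0.0209
grip_force: 0.0
```

```bash
python3 tr.py
python3 - <<'E'
from h import *
np.set_printoptions(precision=4,suppress=True)
# tray x/y extents and ear face location in tool frame
o=ctrl.get_obs(); T=o["ee_pos"]; Rt=R.from_euler('xyz',o["eef_rot"]).as_matrix()
p,D=camera("side"); rr,cc=np.nonzero(D>0); K,d,oo,Rm=cam("side"); u=cv2.undistortPoints(np.c_[cc,rr].astype(float)[:,None],K,d)[:,0]
P=oo+(np.c_[u,np.ones(len(u))]*D[rr,cc][:,None])@Rm.T; L=(P-T)@Rt
for z in np.arange(.1,.14,.004):
    k=(abs(P[:,2]-z)<.002)&(abs(L[:,0])<.022)&(abs(L[:,1])<.04)
    if k.sum(): print(round(z,3),k.sum(),"x",L[k,0].min(),L[k,0].max(),"y",L[k,1].min(),L[k,1].max())
E
```

```text
t 22.1 [0.4582 0.1807 0.0884] [ 3.1413 -0.0001  0.8522] [ 1.1814 -0.1618  0.2433] [-0.1129  0.1432 -0.0045] 0.0209 0.0 [ 0.3014  0.2794  1.7872 -0.0002  1.0748  1.0201]
top tray_far 0.58 [248.6 197. ] [0.6238 0.1036 0.1101]
   top farend 0.114 25;   top far_my 0.1132 17;   top mid_my 0.1123 20;   top near_my 0.1058 17;   top corner_nm 0.1051 23;   top far_py 0.1144 25;   top mid_py 0.1106 21;   top near_py 0.2296 18;   top farcut 0.1126 19;
side tray_ear 0.56 [190.8 168.8] [0.4666 0.1592 0.1256]
side tray_far 0.57 [255.1 184.2] [0.637  0.1064 0.1128]
   side farend 0.113 15;   side far_my 0.1058 54;   side mid_my 0.0912 59;   side near_my 0.1021 53;   side corner_nm 0.0993 33;   side far_py 0.1115 13;   side near_py 0.1044 19;   side farcut 0.1125 12;
0.1 38 x -0.02162708761742533 0.021861705501269122 y -0.00018348410798137502 0.023509578722924702
0.104 37 x -0.01680937350120541 0.021998076761035674 y -0.003183206003956933 0.023205564539770736
0.108 6 x -0.014158483503963837 0.02055029043880439 y -0.0015360676891503135 0.022884280797953235
0.112 9 x -0.016036925081264582 -0.0051544360983744415 y -0.014451928780833432 0.014971156363905296
0.116 18 x -0.015794740769516365 0.006749681396557693 y -0.013394360404980226 0.02137687179046551
0.12 28 x -0.0157062821566321 0.0074704675465618 y -0.020232599330548644 0.023432684655115783
0.124 26 x -0.017061408473043497 0.00562785910858806 y -0.018793008370293195 0.02513806103885828
0.128 19 x -0.01079760464632579 0.006653594407100904 y -0.01934645851075185 0.023622978207503094
0.132 17 x -0.01097109886025038 0.007096038219903712 y -0.02291669985127072 0.024381930184001713
0.136 21 x -0.01306791797136699 0.005738330951455647 y -0.021236003888033376 0.02556398151425617
0.14 16 x -0.011081460633676793 0.009541687598400721 y -0.01988434075283476 0.027746520727441135
```

Run:
```python
from h import *
np.set_printoptions(precision=3,suppress=True)
a=cv2.imread("pics/top0.png"); b=cv2.imread("pics/top_last.png"); s0=cv2.imread("pics/side0.png"); s1=cv2.imread("pics/side_last.png")
def sh(a,b,c,r,h=8,m=8):
    t=a[r-h:r+h+1,c-h:c+h+1]; w=b[r-h-m:r+h+m+1,c-h-m:c+h+m+1]
    R_=cv2.matchTemplate(w,t,cv2.TM_CCOEFF_NORMED); _,v,_,(x,y)=cv2.minMaxLoc(R_)
    f=lambda l,c_,r_:0 if l+r_==2*c_ else (l-r_)/(2*(l-2*c_+r_))
    dx=f(R_[y,x-1],R_[y,x],R_[y,x+1]) if 0<x<2*m else 0; dy=f(R_[y-1,x],R_[y,x],R_[y+1,x]) if 0<y<2*m else 0
    return round(x+dx-m,2),round(y+dy-m,2),round(v,3)
for n,(c,r) in dict(far_left=(215,193),far_cut=(254,193),far_mid=(234,190),near_right=(259,256),ribs=(238,211),ribs2=(237,242),upr_board=(203,187),board2=(276,183),upright=(264,208)).items(): print("top",n,sh(a,b,c,r))
for n,(c,r) in dict(far_end=(257,172),far_cut=(258,190),near_my=(188,198),near_py=(190,168),upr1=(208,215),upr2=(242,214),stackside=(195,206),stackfar=(254,200)).items(): print("side",n,sh(s0,s1,c,r,6))
t,D=camera("top"); rr,cc=np.nonzero(D>0); K,d,o,Rm=cam("top"); u=cv2.undistortPoints(np.c_[cc,rr].astype(float)[:,None],K,d)[:,0]
P=o+(np.c_[u,np.ones(len(u))]*D[rr,cc][:,None])@Rm.T; L=(P-[.5456,.1362,0])@R.from_euler('z',.067).as_matrix()
print("depth map far cut corner: rows x .11->.05, cols y -.08..-.02 (mm)")
for x in np.arange(.112,.05,-.006):
    print(round(x,3),[int(1e3*np.median(L[k,2])) if (k:=(abs(L[:,0]-x)<.003)&(abs(L[:,1]-y)<.003)).any() else -1 for y in np.arange(-.08,-.01,.006)])
```

```text
top far_left (np.float32(-0.15), np.float32(-1.16), 0.972)
top far_cut (np.float32(-0.11), np.float32(0.15), 0.907)
top far_mid (np.float32(-0.29), np.float32(-0.78), 0.953)
top near_right (np.float32(-0.12), np.float32(-0.2), 0.933)
top ribs (np.float32(0.92), np.float32(-0.85), 0.91)
top ribs2 (-8, np.float32(-6.47), 0.204)
top upr_board (np.float32(-0.08), np.float32(-0.04), 0.992)
top board2 (np.float32(0.03), np.float32(-0.02), 0.997)
top upright (np.float32(-0.02), np.float32(0.16), 0.976)
side far_end (np.float32(-0.12), np.float32(-3.64), 0.93)
side far_cut (np.float32(0.19), np.float32(2.84), 0.495)
side near_my (np.float32(0.08), np.float32(-0.43), 0.913)
side near_py (np.float32(0.75), np.float32(-1.13), 0.709)
side upr1 (np.float32(0.0), np.float32(0.1), 0.954)
side upr2 (np.float32(0.14), np.float32(-0.6), 0.945)
side stackside (np.float32(-0.53), np.float32(0.01), 0.593)
side stackfar (np.float32(-1.01), np.float32(-0.02), 0.771)
depth map far cut corner: rows x .11->.05, cols y -.08..-.02 (mm)
0.112 [12, 12, 11, 10, 12, 11, 11, 12, 14, 10, -1, -1]
0.106 [11, 10, 9, 13, 12, 11, 13, -1, -1, -1, -1, 111]
0.1 [13, 12, 12, 11, 12, 13, 106, 108, 91, 114, 114, 115]
0.094 [10, 13, 12, 11, -1, 108, 109, 89, 115, 115, 114, 114]
0.088 [11, 11, 9, -1, 109, 109, 91, 114, 113, 106, 86, 90]
0.082 [13, 10, 11, 61, 111, 100, 114, 112, 110, 90, 76, 75]
0.076 [12, 11, 11, 92, 92, 110, 113, 108, 81, 74, 73, 73]
0.07 [13, 11, 11, 49, 116, 113, 111, 85, 73, 73, 72, 74]
0.064 [8, 13, 12, 110, 112, 102, 85, 70, 73, 73, 74, 71]
0.058 [14, 15, 68, 109, 113, 102, 77, 70, 71, 72, 72, 71]
0.052 [15, 15, 81, 113, 110, 105, 76, 73, 72, 73, 69, 72]
```

The second tray is undisturbed: its ear top is still at 109 mm, with a gap to the top tray's cut edge. The top tray is only wedged about 2 mm towards +x on the taper. I'll regrip lightly, draw it back towards (-x,+y) and raise the ear, so the far end can drop in.

>>> carry_out(
  motion=[
    [[0, 0, -0.02], 0],
    [[0, 0, -0.02], 0],
    [[0, 0, -0.02], 0],
    [[0, 0, -0.02], 0],
    [[0, 0, -0.02], 0],
  ],
  hand=1,
  force=7,
)

```text
time_s: 23.0
ee_pos: [0.4581, 0.181, 0.0926]
eef_rot: [3.142, -0.0, 0.852]
force: [-2.4, 1.2, 5.5]
grip_width: 0.0083
grip_force: 7.0
```

>>> carry_out(
  motion=[
    [[0, -0.006, -0.01], 0],
    [[0, -0.012, -0.02], 0],
    [[0, -0.015, -0.03], 0],
    [[0, -0.015, -0.045], 0],
    [[0, -0.015, -0.06], 0],
    [[0, -0.015, -0.06], 0],
  ],
)

```text
time_s: 23.6
ee_pos: [0.4557, 0.1829, 0.1047]
eef_rot: [-3.141, -0.0, 0.852]
force: [-0.7, -1.9, -0.2]
grip_width: 0.0081
grip_force: 7.0
```

```bash
python3 tr.py
```

```text
t 23.6 [0.4557 0.1829 0.1047] [-3.1414 -0.0002  0.8523] [-0.6592 -1.9338 -0.2336] [-0.373   0.1676 -0.0023] 0.0081 7.0469 [0.307  0.2546 1.7761 0.0003 1.1108 1.0253]
top tray_far 0.93 [249.7 195.2] [0.6293 0.101  0.1009]
   top farend 0.1055 20;   top far_my 0.1072 20;   top mid_my 0.1092 18;   top near_my 0.1158 18;   top corner_nm 0.1172 25;   top far_py 0.1056 19;   top mid_py 0.1093 20;   top near_py 0.1122 17;   top farcut 0.1056 20;
side tray_ear 0.67 [188.9 164.3] [0.4619 0.1657 0.1357]
side tray_far 0.68 [252.6 187. ] [0.6303 0.1065 0.1034]
   side farend 0.1025 13;   side far_my 0.1042 43;   side mid_my 0.0953 56;   side near_my 0.1076 49;   side corner_nm 0.113 44;   side far_py 0.1045 10;   side near_py 0.1093 19;   side farcut 0.1057 5;
```

The far end dropped to about +3 mm while the ear end is up. Raising on with the light grip.

>>> carry_out(
  motion=[
    [[0, 0, -0.01], 0],
    [[0, 0, -0.02], 0],
    [[0, 0, -0.03], 0],
    [[0, 0, -0.04], 0],
    [[0, 0, -0.05], 0],
    [[0, 0, -0.06], 0],
    [[0, 0, -0.06], 0],
  ],
  force=5,
)

```text
time_s: 24.6
ee_pos: [0.4558, 0.1829, 0.1166]
eef_rot: [-3.142, -0.0, 0.852]
force: [1.4, -0.4, -1.6]
grip_width: 0.0086
grip_force: 5.1
```

```bash
python3 tr.py
```

```text
t 24.6 [0.4558 0.1829 0.1166] [-3.1416 -0.0003  0.8523] [ 1.3916 -0.3993 -1.5572] [-0.163  -0.1014 -0.0148] 0.0086 5.1004 [0.307  0.2396 1.7642 0.0002 1.1376 1.0254]
top tray_far 0.59 [248.5 195.9] [0.6273 0.1041 0.1031]
   top farend 0.1057 20;   top far_my 0.1079 19;   top mid_my 0.1117 16;   top near_my 0.1192 18;   top corner_nm 0.1249 25;   top far_py 0.1115 21;   top mid_py 0.1173 23;   top near_py 0.1253 15;   top farcut 0.1089 21;
side tray_ear 0.58 [186.  160.3] [0.4555 0.1674 0.1478]
side tray_far 0.74 [250.3 188.5] [0.6243 0.1017 0.1025]
   side farend 0.1048 14;   side far_my 0.1031 47;   side mid_my 0.0943 67;   side near_my 0.0977 72;   side corner_nm 0.1198 37;   side far_py 0.1087 13;   side near_py 0.1201 27;   side farcut 0.1083 6;
```

>>> carry_out(
  motion=[
    [[0, 0, 0], 0],
    [[0, 0, -0.01], 0],
    [[0, 0, -0.02], 0],
    [[0, 0, -0.03], 0],
    [[0, 0, -0.03], 0],
  ],
  force=3.5,
)

```text
time_s: 25.4
ee_pos: [0.4559, 0.1829, 0.1227]
eef_rot: [3.141, -0.0, 0.852]
force: [0.2, -0.7, -1.7]
grip_width: 0.0086
grip_force: 3.6
```

```bash
cat > pl.py <<'E'
from h import *
np.set_printoptions(precision=4,suppress=True)
st(); z0=float(__import__("sys").argv[1])
Q=[]
for n in ("top","side"):
    p,D=camera(n); rr,cc=np.nonzero(D>0); K,d,o,Rm=cam(n); u=cv2.undistortPoints(np.c_[cc,rr].astype(float)[:,None],K,d)[:,0]
    P=o+(np.c_[u,np.ones(len(u))]*D[rr,cc][:,None])@Rm.T; L=(P-[.5456,.1362,0])@R.from_euler('z',.067).as_matrix()
    x,y=L[:,0],L[:,1]; rim=((abs(abs(x)-.094)<.005)&(abs(y)<.03))|((abs(abs(y)-.059)<.005)&(abs(x)<.065))
    k=rim&(abs(L[:,2]-z0)<.03); A=np.c_[np.ones(k.sum()),L[k,:2]]; z=L[k,2]; w=np.ones(len(z),bool)
    for th in (.02,.012,.008,.005,.004,.004,.003,.003):
        c=np.linalg.lstsq(A[w],z[w],rcond=None)[0]; r=z-A@c; w=abs(r)<th
    print(n,"plane",c,"n",w.sum(),len(z),"ear",c@[1,-.083,.048],"far",c@[1,.083,-.048],"corners",c@[1,-.083,-.048],c@[1,.083,.048],"tiltdeg",np.degrees(np.hypot(c[1],c[2])))
E
python3 pl.py .112
```

```text
t 25.4 [0.4559 0.1829 0.1227] [ 3.1414 -0.0003  0.8523] [ 0.239  -0.6863 -1.7059] [-0.2932 -0.1268 -0.0213] 0.0086 3.5519 [0.3069 0.2323 1.7579 0.     1.151  1.0254]
top plane [ 0.1195 -0.1302  0.0396] n 338 509 ear 0.13222158440540902 far 0.10679507359583074 corners 0.12841528055131848 0.11060137744992124 tiltdeg 7.800452988065143
side plane [ 0.1177 -0.1257  0.0375] n 323 593 ear 0.12994938903093098 far 0.10547742916866017 corners 0.12634832668455984 0.10907849151503131 tiltdeg 7.517478131983329
```

>>> carry_out(
  motion=[
    [[0, 0.01, 0.01], 0],
    [[0, 0.02, 0.02], 0],
    [[0, 0.02, 0.025], 0],
    [[0, 0.02, 0.025], 0],
  ],
)

```text
time_s: 25.9
ee_pos: [0.4586, 0.1802, 0.1171]
eef_rot: [-3.141, 0.0, 0.852]
force: [-0.0, 0.6, -0.1]
grip_width: 0.0088
grip_force: 3.4
```

```bash
python3 pl.py .112
```

```text
t 25.9 [0.4586 0.1802 0.1171] [-3.1412  0.0005  0.8522] [-0.0031  0.6313 -0.0827] [0.0134 0.1216 0.0331] 0.0088 3.3939 [0.2999 0.2431 1.7588 0.0001 1.1403 1.0184]
top plane [ 0.1133 -0.1549  0.0172] n 400 489 ear 0.12693369536482957 far 0.09957035332939725 corners 0.12528479059022535 0.1012192581040015 tiltdeg 8.929867341176092
side plane [ 0.1117 -0.1516  0.0146] n 279 467 ear 0.1249693931997777 far 0.0984000303920681 corners 0.1235631725620549 0.0998062510297909 tiltdeg 8.725648498785992
```

The peel condition is met: ear corner about +25 mm, far corner seated. The cling has let go, so I'll set the tray back almost level and regrip deeper and firmly, so that it lifts level.

>>> carry_out(
  motion=[
    [[0, -0.002, 0.015], 0],
    [[0, -0.004, 0.03], 0],
    [[0, -0.006, 0.045], 0],
    [[0, -0.008, 0.06], 0],
    [[0, -0.011, 0.075], 0],
    [[0, -0.013, 0.09], 0],
    [[0, -0.015, 0.105], 0],
    [[0, -0.015, 0.115], 0],
    [[0, -0.015, 0.115], 0],
  ],
)

```text
time_s: 26.9
ee_pos: [0.4564, 0.1823, 0.0942]
eef_rot: [-3.141, 0.0, 0.852]
force: [-5.0, 2.0, 2.4]
grip_width: 0.0081
grip_force: 3.5
```

```bash
python3 pl.py .105
```

```text
t 26.9 [0.4564 0.1823 0.0942] [-3.1413  0.0001  0.8524] [-5.042   1.9763  2.4081] [ 0.2795  0.8276 -0.0451] 0.0081 3.5002 [0.3053 0.2694 1.7846 0.0003 1.0878 1.0236]
top plane [0.1072 0.0334 0.0028] n 397 495 ear 0.10451938659751835 far 0.10978583160108339 corners 0.10424963898573088 0.11005557921287086 tiltdeg 1.9176162905852594
side plane [0.1055 0.0268 0.0011] n 289 492 ear 0.10328868507572359 far 0.10764264803847032 corners 0.10318728090637388 0.10774405220782002 tiltdeg 1.5389840410045552
```

Nearly level now (1.9°, far end slightly high, which offsets the sag). I'll open, go a little deeper and grip firmly.

>>> carry_out(
  motion=[
    [[0, 0, 0], 0],
    [[0, 0, 0], 0],
    [[0, 0, 0.02], 0],
    [[0, 0, 0.035], 0],
    [[0, 0, 0.035], 0],
  ],
  hand=0.6,
)

```text
time_s: 27.5
ee_pos: [0.4563, 0.182, 0.0868]
eef_rot: [-3.141, 0.001, 0.852]
force: [-0.8, -0.1, -0.2]
grip_width: 0.0189
grip_force: 0.0
```

>>> carry_out(
  motion=[
    [[0, 0, 0], 0],
    [[0, 0, 0], 0],
    [[0, 0, 0], 0],
    [[0, 0, 0], 0],
    [[0, 0, 0], 0],
  ],
  hand=1,
  force=58,
)

```text
time_s: 28.0
ee_pos: [0.4567, 0.1822, 0.0875]
eef_rot: [3.141, -0.0, 0.852]
force: [0.1, 0.1, 1.1]
grip_width: 0.007
grip_force: 58.0
```

```bash
python3 pl.py .105
```

```text
t 28.0 [0.4567 0.1822 0.0875] [ 3.1414 -0.0003  0.8524] [0.129  0.0592 1.1111] [-0.1491  0.0066  0.0861] 0.007 57.9887 [ 0.3052  0.2786  1.7905 -0.0001  1.0721  1.0236]
top plane [ 0.1069  0.0139 -0.0001] n 407 493 ear 0.10571419339030284 far 0.10802843312699327 corners 0.10572728915242645 0.10801533736486967 tiltdeg 0.7942904910313962
side plane [ 0.1049  0.012  -0.0008] n 293 493 ear 0.10384952125950203 far 0.10591818268138717 corners 0.10392733645778904 0.10584036748310016 tiltdeg 0.6887187907992501
```

>>> carry_out(
  motion=[
    [[0, 0, -0.015], 0],
    [[0, 0, -0.03], 0],
    [[0, 0, -0.05], 0],
    [[0, 0, -0.07], 0],
    [[0, 0, -0.09], 0],
    [[0, 0, -0.11], 0],
    [[0, 0, -0.13], 0],
    [[0, 0, -0.15], 0],
    [[0, 0, -0.15], 0],
  ],
)

```text
time_s: 29.0
ee_pos: [0.4568, 0.1822, 0.1179]
eef_rot: [3.141, -0.001, 0.852]
force: [-0.3, 0.9, -2.1]
grip_width: 0.0075
grip_force: 58.0
```

```bash
python3 pl.py .135
```

```text
t 29.0 [0.4568 0.1822 0.1179] [ 3.1411 -0.0007  0.8523] [-0.255   0.8773 -2.0645] [0.0361 0.2201 0.025 ] 0.0075 58.0069 [ 0.3052  0.239   1.7616 -0.      1.1401  1.0236]
top plane [0.1361 0.0011 0.0061] n 408 524 ear 0.1363167810726105 far 0.13590974551996102 corners 0.1357298012656937 0.13649672532687782 tiltdeg 0.35579071975879506
side plane [0.1341 0.0031 0.0083] n 292 335 ear 0.13425911669645887 far 0.1339775228272295 corners 0.1334664564807763 0.13477018304291208 tiltdeg 0.5049006534631783
```

Level to 0.4°, and the force reads 2.1 N, which is the tray's weight alone. Lifting clear.

>>> carry_out(
  motion=[
    [[0, 0, -0.03], 0],
    [[0, 0, -0.07], 0],
    [[0, 0, -0.13], 0],
    [[0, 0, -0.2], 0],
    [[0, 0, -0.28], 0],
    [[0, 0, -0.36], 0],
    [[0, 0, -0.45], 0],
    [[0, 0, -0.54], 0],
    [[0, 0, -0.62], 0],
    [[0, 0, -0.69], 0],
    [[0, 0, -0.74], 0],
    [[0, 0, -0.77], 0],
  ],
)

```text
time_s: 30.3
ee_pos: [0.4566, 0.1822, 0.2726]
eef_rot: [3.141, -0.001, 0.852]
force: [0.7, 0.3, -2.6]
grip_width: 0.0076
grip_force: 58.0
```

>>> carry_out(
  motion=[
    [[0, 0, -0.03], 0],
    [[0, 0, -0.03], 0],
    [[0, 0, -0.03], 0],
    [[0, 0, -0.03], 0],
    [[0, 0, -0.03], 0],
  ],
)

```text
time_s: 30.8
ee_pos: [0.4564, 0.1821, 0.277]
eef_rot: [-3.141, 0.001, 0.852]
force: [0.9, 0.7, -2.4]
grip_width: 0.0074
grip_force: 58.0
```

```bash
python3 pl.py .297
python3 - <<'E'
from h import *
np.set_printoptions(precision=4,suppress=True)
p,D=camera("side"); rr,cc=np.nonzero(D>0); K,d,o,Rm=cam("side"); u=cv2.undistortPoints(np.c_[cc,rr].astype(float)[:,None],K,d)[:,0]
P=o+(np.c_[u,np.ones(len(u))]*D[rr,cc][:,None])@Rm.T; L=(P-[.5456,.1362,0])@R.from_euler('z',.067).as_matrix()
for x in (-.06,-.03,.03,.06,.094):
    y=-.059 if x<.09 else 0; k=(abs(L[:,0]-x)<.006)&(abs(L[:,1]-y)<.006)&(L[:,2]<.2); print("stack rim",x,np.percentile(L[k,2],75) if k.any() else None)
q=L[(abs(L[:,0])<.12)&(abs(L[:,1])<.09)&(L[:,2]<.2)]; print("max z of stack",np.percentile(q[:,2],[50,90,98,100]))
for n in ("screw_jar","screwdriver","copper_tee"):
    r=finder.boxes_of("side",n)[:1]; print(n,r and (r[0]["conf"],np.round(r[0]["location"],1)))
E
python3 lev2.py
```

```text
t 30.8 [0.4564 0.1821 0.277 ] [-3.1412  0.0006  0.8523] [ 0.8757  0.6545 -2.3664] [ 0.0297  0.2357 -0.0109] 0.0074 58.0072 [0.3051 0.1112 1.5341 0.     1.497  1.0236]
top plane [0.2952 0.0004 0.0105] n 649 720 ear 0.2956700327251649 far 0.29472946957832113 corners 0.2946616622500595 0.2957378400534265 tiltdeg 0.6022816967641196
side plane [ 0.294  -0.0008  0.0112] n 347 430 ear 0.2945933087964319 far 0.2933848276489905 corners 0.2935138442647142 0.2944642921807082 tiltdeg 0.6457950733080594
stack rim -0.06 0.0848188776386023
stack rim -0.03 0.08811442537688585
stack rim 0.03 0.08743126258429967
stack rim 0.06 0.08773582698236804
stack rim 0.094 0.08827453113114084
max z of stack [0.0511 0.0883 0.0957 0.1219]
screw_jar (0.85, array([290.2, 199.9]))
screwdriver (0.64, array([228.1, 253.1]))
copper_tee (0.64, array([234.5, 162.3]))
t 31.1 [0.4565 0.1822 0.2773] [-3.1416e+00  1.0000e-04  8.5230e-01] [-0.647   0.3689 -1.6703] [0.0066 0.2588 0.0325] 0.0072 58.0072 [ 0.3052  0.1108  1.5337 -0.      1.4971  1.0236]
angle 1.5645881419698429 233 0.65 reach 0.15291794709294845
```

The tray is level to 0.6° with its underside at about 0.252 m. The stack's rims are level at about 0.09 m, the lever is upright, and the other items were not touched. Handing in.

```bash
python3 -c "
from station import ctrl
print(ctrl.hand_in())"
```

```text
the job is handed in; nothing more can be done
None
```

I handed the job in at about 31 s: the lever stands upright, and the top tray is held level by its ear about 16 cm above the stack, which stayed in the rack. The first peel lifted the far corner too, so I set the tray back and peeled it again, to about +25 mm at the ear with the far corner seated.

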